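Clock a roller spindle and leave its high spot on top

ROBOT

A 7-joint arm with a two-finger parallel gripper is mounted at the origin on the work surface. World frame = base frame: x ahead of the robot, y to its left, z up, the work surface at z = 0. Lengths are in m, angles in rad, forces in N, time in s.
With the tool pointing down it reaches from about 0.4 to 0.85 m from the base axis. Payload 10.4 kg.
Tool frame: the origin (TCP) lies between the finger pads; the fingertips stand tips_ahead ahead of it and the grasp point (between the pads) lies 11 mm behind it (tips_ahead is the distance from the TCP to the fingertips, in m); z points along the fingers, x is the direction in which the jaws open and shut, and the axes are right-handed (so a half turn about z gives the same grasp; the last joint's range is limited). The gripper opens to 87 mm and grips with 3 to 60 N. Pads are 19 mm wide; open, the fingers measure 117 mm over their backs; the gripper's body (75 mm by 190 mm) begins 51 mm behind the grasp point.
Start: joints at [-1.318, 0.332, -0.065, 1.46, 0.022, 1.35, -0.088], TCP at [0.17, 0.601, 0.231] pointing down, gripper open.
Joint ranges: [-2.6, 2.6], [-0.5, 2.12], [-1.47, 1.34], [0.16, 2.42], [-1.27, 4.41], [0.06, 2.06], [-2.6, 2.6]. Speed limits (rad/s): [2.22, 2.22, 2.79, 2.79, 3.14, 3.14, 3.14].

INTERFACE

Orientations are given as a unit quaternion [x, y, z, w].
In Python, from bench import read_state, camera, close_job, tips_ahead gives the robot as it stands.
- The arm moves only by the tool arm_command, never from a script. Its argument "commands" is a list that holds one entry, the list of rows, each a list of 7 numbers: the turn, a rotation vector about the tool's x, y, z in rad, then the shift along the tool's x, y, z in m, then the opening in per cent of the stroke, from 0 (shut) to 100 (fully open). In form: [[[rx, ry, rz, x, y, z, claw], ...]]. A call has 1 to 20 rows; each row shifts and turns the commanded pose from where the row before left it, along the tool's axes as they then stand; what a row does not reach is not made up. A row lasts 1/8 s, in which the tool goes at most 62.5 mm and 10.7 degrees, less where a joint would pass 70% of its speed; a pose out of reach is approached as far as the arm can. A call with a gripper value outside its range is refused whole. The fingers move at their own pace and stop on an object; "newtons" is the grip in N (left out, the last holds). Time passes only in rows, so rows that do not move let the fingers close. It gives the time, the measured TCP pose, the force and the opening at its end, in the units of the state.
- read_state(): the state, without advancing time (a new reading comes with each control period).
- camera(name): name is "scene" or "top" or "wrist"; returns a dict with "frame" (384x512x3 uint8, red, green, blue), "vfov" (degrees; the focal length in pixels is half the picture's height over the tangent of half this angle, whatever the lens; pixels are square), "cx", "cy" (the principal point, pixels), "k1" (the pictures are not rectified: a ray, as slopes to the right and down, at radius r is drawn at 1 + k1 r^2 times it, then the intrinsics apply), "R" (3x3) and "t" (3): a world point X has camera coordinates R X + t. Camera axes: x right, y down, z forward; pixel columns grow to the right and rows downward; lengths in m; the calibration is good to about 2 mm. A picture is of the moment at which its call begins. There is no depth.
- close_job(): hands the job in, once; it reports no verdict.
The state is a dict: "time": time; "joint_positions": joint angles; "joint_vel": joint speeds; "joint_torque": joint torques, N m; "ee_pos": TCP position; "eef_rot": TCP orientation; "ft_force": force on the tool from outside, world axes, zero at the start; "torque": the same for the moment, N m; "width": finger opening in m.
Only numpy, scipy, OpenCV 4.12 (cv2) and the standard library are available. Lean on these libraries where they do the work, as an engineer would, in place of code of your own. Each camera call takes 0.05 s, during which the arm holds its last target.

TASK

Gently set the dial-indicator bridge with its three ball feet fully home in the cone, groove and flat seats of the fixture, so that its sprung plunger rides on the roller, and let go of it. Then turn the spindle in its V-blocks by its spokes, watching the dial, until the roller's high spot is right under the plunger (the highest reading that a whole turn can give), and leave it there with the spindle lying in the V-blocks and the cans, beaker and spanner undisturbed.

Things in the scene. Friction and masses are not known exactly. Their poses are not given: they have to be found in the camera images.
- grip (a point): Centre of the black grip block on the loose indicator bridge (0.65 kg: white T-shaped deck, three legs, dial). Block 44 mm along the bridge's x, 16 thick along y, 48 high; this point is 24 mm below its top, 28 above the deck, 126 above the feet's bottom. Bridge axes: z up, x from grip to dial, y along the paired feet. Centre of mass 15 mm towards the dial.
- foot_cone (a point): Centre of the bridge's 14 mm ball foot that belongs in the cone seat. In the bridge's axes it is at (-31, -40, -119) mm from the grip point.
- foot_groove (a point): Centre of the bridge's 14 mm ball foot that belongs in the groove seat, at (-31, 40, -119) mm from the grip point.
- foot_flat (a point): Centre of the bridge's single 14 mm ball foot, at the dial end, that belongs on the flat seat, at (79, 0, -119) mm from the grip point.
- tip (a point): Underside of the bridge's sprung plunger (10 mm ball tip, moves up 10 mm); free, it is at (24, 0, -67) mm from the grip point, 59 mm above the feet's bottom. 0.4 N at first, 0.2 N more per mm.
- seat_cone (a point): Where the ball's centre lies when home in the cone seat of the fixture: six walls at 50 degrees, mouth about 20 mm wide, rim at this height, 27 mm above the bench. Fixture axes: z up, y along the V-blocks from the spoke end to the far end. In them seat_groove is 80 mm along +y and seat_flat is at (110, 40) mm from here.
- seat_groove (a point): Where the ball's centre lies when home in the groove seat (runs along the fixture's y, 26 mm long, walls at 50 degrees, mouth about 20 mm wide), 27 mm above the bench.
- seat_flat (a point): Where the ball's centre lies when standing on the middle of the flat seat (26 mm round pad, top 20 mm above the bench), 27 mm above the bench.
- vee (a point): Point on the axis of the two V-blocks (90 degree Vs, 16 mm thick, tops 72 mm above the bench, middles at 68 mm towards -y and 45 mm towards +y), midway over the roller, 62 mm above the bench; fixture axes. They stand on a grey base plate 150 x 144 x 12 mm fixed to the bench.
- hub (a point): Centre of the spoked hub of the loose spindle (0.95 kg, 16 mm shaft lying in the V-blocks), on its axis. Four spokes 8 mm thick, 90 degrees apart, reach 56 mm from the axis, the first along the spindle's own +x, in the plane through this point square to its y (the shaft, towards the far end). The axes turn with the spindle and so give its angle.
- hub_home (a point): Point on the V-blocks' axis where the hub lies in place, 62 mm above the bench, 22 mm beyond the base plate; fixture axes, do not turn. Turning needs about 2 to 4 N at a spoke's end, and friction keeps the spindle where it is left; more than about 15 N down on a spoke may tip the spindle out of the Vs.
- pointer (a joint): Dial reading, rad (50 mm dial facing up on the bridge, clockwise from above): 0 with the plunger free, 0.6 per mm it is pushed in. The aluminium roller (44 mm across, 26 wide) is fast on the spindle 100 mm from the hub, about 2.5 mm off-centre in an unknown direction: with the bridge home, one turn gives one smooth maximum and one minimum, roughly 1.5 to 4.5 rad.
- can1: Bystander: food can 72 mm across, 80 mm high, origin under its centre.
- can2: Bystander: food can like the other, origin under its centre.
- beaker: Bystander: small beaker 56 mm across, 70 mm high, origin under its centre.
- spanner: Bystander: spanner 150 mm long lying on the bench, handle towards its -x.

How it is judged:
By the outcome, as a careful person would: the job done as asked, in the order asked, and still so for the second after the job is handed in, with the robot touching nothing.
It also fails if it takes over 72 s, if anything falls off the work surface, if the arm or the gripper's body presses on something with over 40 N, if the wrist force passes 120 N, or if a joint passes its speed limit or range.

## Working session

There is one attempt and no reset: what is moved stays moved. The work goes in short steps, Python scripts to look and compute and a tool call to move; the robot and the scene stay as the last step left them, time stands still between calls to the robot, and variables do not carry over. Pictures are saved under pics/ and viewed, and the job is handed in when it is done.

Besides the shell and the picture viewer there is one more tool, called after ">>>" as name(argument=value, ...), one argument or row to a line, values as JSON. arm_command: Moves the arm, as the interface text tells. Its arguments: {"type":"object","properties":{"commands":{"type":"array"},"newtons":{"type":"number"}},"required":["commands"]}

```bash
ls; mkdir -p pics
python3 - <<'E'
from bench import *
import cv2
s=read_state();print(s);print(tips_ahead)
for n in ["scene","top","wrist"]:
    c=camera(n);cv2.imwrite(f"pics/{n}0.png",c["frame"][:,:,::-1]);print(n,{k:v for k,v in c.items() if k!="frame"})
E
```

```text
pics
{'time': 0.0, 'joint_positions': array([-1.31759383,  0.33288561, -0.06471635,  1.46090533,  0.02162152,
        1.349907  , -0.08850486]), 'joint_vel': array([ 9.36831942e-04,  4.31753614e-04,  2.55089768e-04,  1.03314437e-03,
       -6.52798576e-04,  1.84475993e-05, -1.85283690e-04]), 'joint_torque': array([-2.75783659e-04, -6.23248529e+01,  2.47785717e-02, -3.89922881e+01,
       -6.12023799e-02,  3.93768889e-02,  1.69224568e-04]), 'ee_pos': array([0.17010263, 0.60102918, 0.22976258]), 'eef_rot': array([ 7.97585213e-01,  6.03205878e-01, -5.36883424e-04,  4.56049652e-04]), 'ft_force': array([ 0.59566418, -0.11303565,  0.38574178]), 'torque': array([-0.05061709,  0.02142306,  0.02628933]), 'width': 0.08733421864772783}
0.008
scene {'vfov': 44.459038387296154, 'cx': 251.12656637579607, 'cy': 182.41766801448873, 'k1': -0.11833006651539335, 'R': array([[ 0.05781309,  0.9983211 ,  0.00355359],
       [ 0.82028928, -0.04547376, -0.57013826],
       [-0.56901946,  0.03587643, -0.82154108]]), 't': array([-0.02803967, -0.41608394,  1.49819559])}
top {'vfov': 57.08807596926175, 'cx': 257.79715379384237, 'cy': 193.56120811350917, 'k1': 0.0193001652959961, 'R': array([[-0.0292758 , -0.99954528, -0.00722268],
       [-0.99849722,  0.02957848, -0.0461348 ],
       [ 0.04632745,  0.0058612 , -0.99890911]]), 't': array([0.0107631 , 0.56848351, 1.03417697])}
wrist {'vfov': 62.62977231090834, 'cx': 255.23186001579904, 'cy': 187.82460719539918, 'k1': -0.06590817847096068, 'R': array([[ 0.27286545,  0.96205129, -0.00132944],
       [ 0.92876069, -0.26306239,  0.26115468],
       [ 0.25089447, -0.07249482, -0.96529605]]), 't': array([-0.6250929 , -0.03082702,  0.39039078])}
```

View pics/scene0.png

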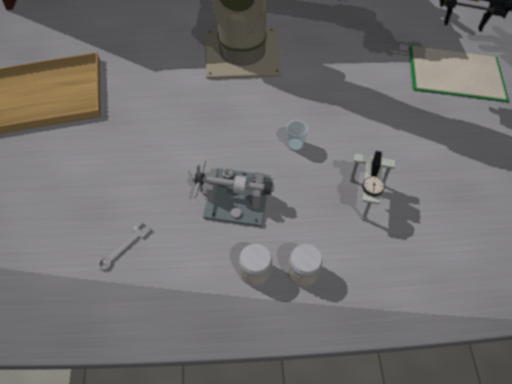

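View pics/top0.png

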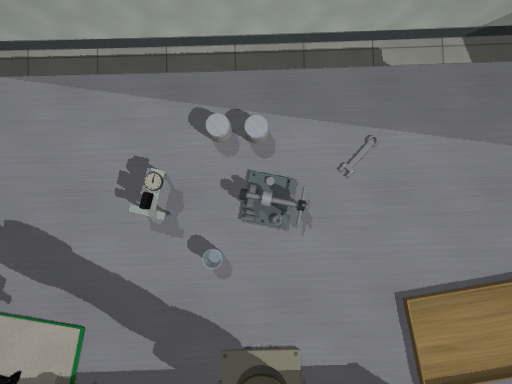

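View pics/wrist0.png

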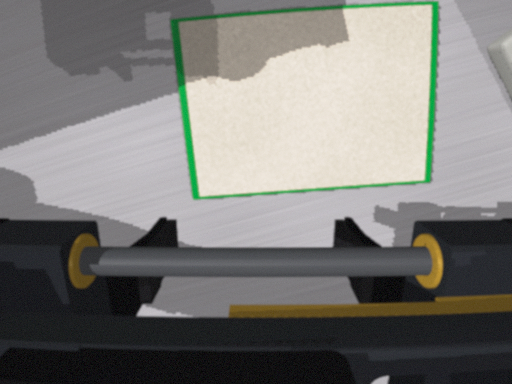

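The scene and top views show the fixture near top px (267,198), the bridge near (150,195), cans at (218,127) and (257,128), the beaker at (213,259) and the spanner at (358,157). The wrist view shows only the green-edged mat. I'll zoom in next.

Run:
```python
import cv2
t=cv2.imread("pics/top0.png");s=cv2.imread("pics/scene0.png")
def z(im,x0,y0,w,h,f,n): cv2.imwrite(n,cv2.resize(im[y0:y0+h,x0:x0+w],None,fx=f,fy=f,interpolation=cv2.INTER_CUBIC))
a=cv2.resize(t[160:235,225:325],(800,600),interpolation=cv2.INTER_CUBIC);cv2.imwrite("pics/z1.png",a)
a=cv2.resize(t[155:230,105:205],(800,600),interpolation=cv2.INTER_CUBIC);cv2.imwrite("pics/z2.png",a)
a=cv2.resize(s[155:230,185:285],(800,600),interpolation=cv2.INTER_CUBIC);cv2.imwrite("pics/z3.png",a)
a=cv2.resize(s[140:215,330:430],(800,600),interpolation=cv2.INTER_CUBIC);cv2.imwrite("pics/z4.png",a)
```

```text
(no output)
```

View pics/z1.png

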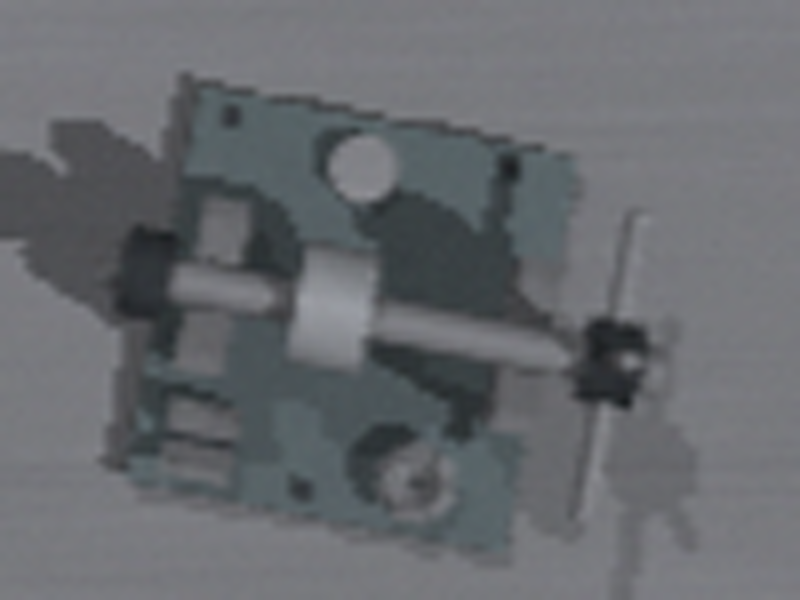

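View pics/z2.png

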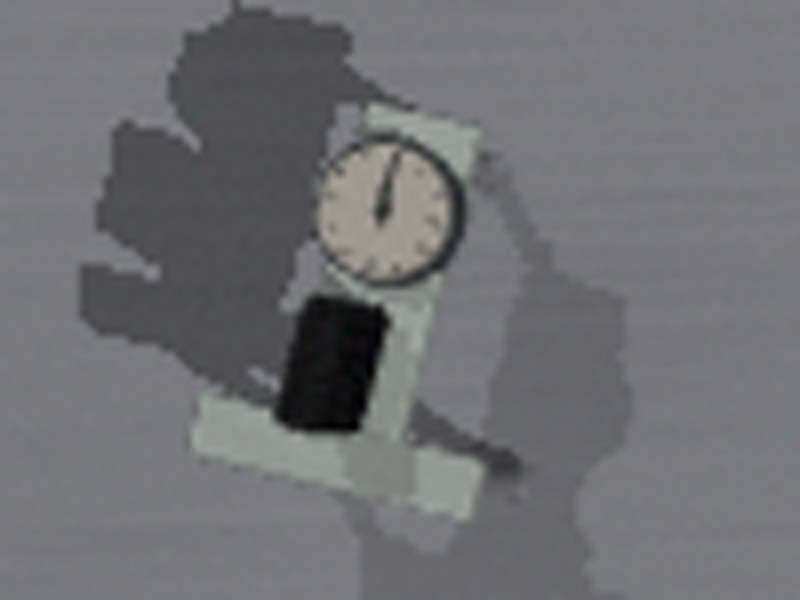

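View pics/z3.png

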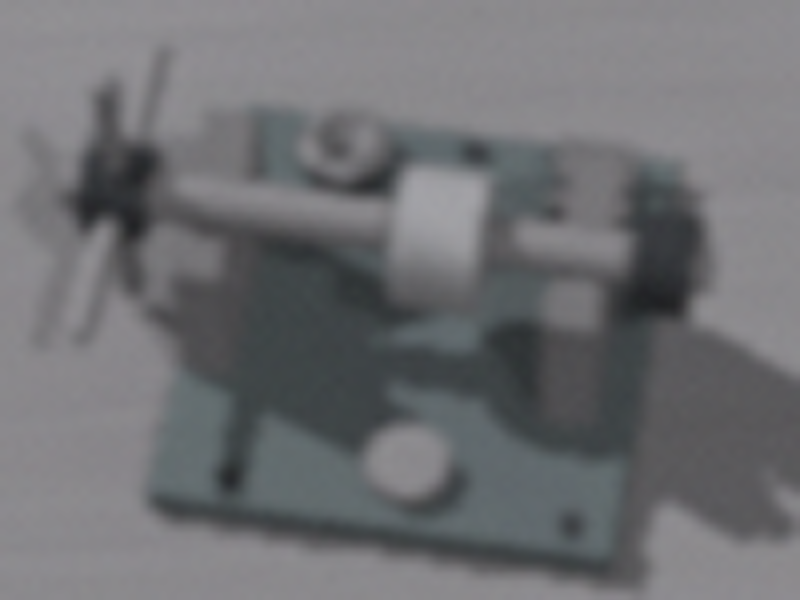

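View pics/z4.png

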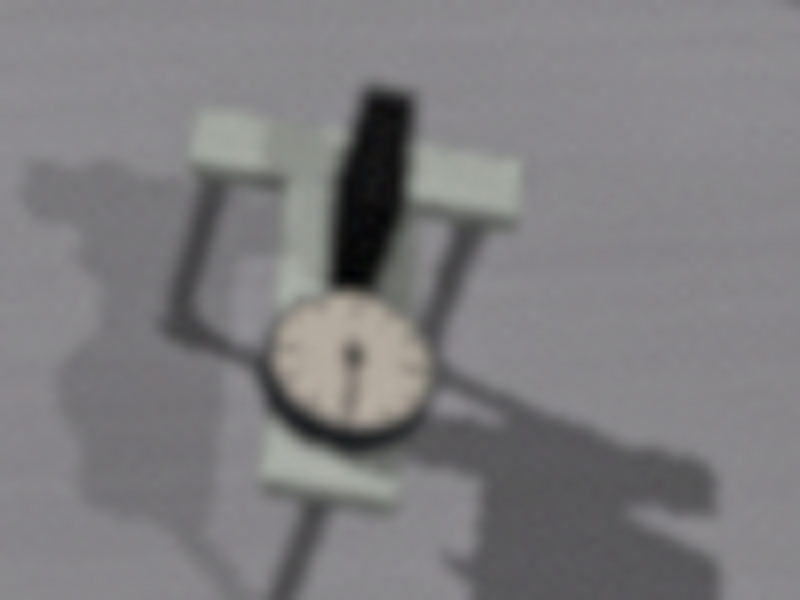

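```bash
cat > h.py <<'E'
import numpy as np, cv2
from scipy.optimize import least_squares
from scipy.spatial.transform import Rotation as Ro
from bench import *
def snap(n,fn):
    c=camera(n); cv2.imwrite(f"pics/{fn}.png",c["frame"][:,:,::-1]); np.save(f"pics/{fn}.npy",{k:v for k,v in c.items()},allow_pickle=True); return c
def load(fn): return np.load(f"pics/{fn}.npy",allow_pickle=True).item()
def foc(c): return 192/np.tan(np.radians(c["vfov"])/2)
def proj(c,X):
    X=np.atleast_2d(X)@c["R"].T+c["t"]; s=X[:,:2]/X[:,2:]; r2=(s**2).sum(1,keepdims=True)
    return s*(1+c["k1"]*r2)*foc(c)+[c["cx"],c["cy"]]
def ray(c,uv):
    d=(np.array(uv,float)-[c["cx"],c["cy"]])/foc(c); s=d.copy()
    for _ in range(20): s=d/(1+c["k1"]*(s@s))
    v=c["R"].T@np.r_[s,1]; o=-c["R"].T@c["t"]; return o,v
def onz(c,uv,z):
    o,v=ray(c,uv); return o+v*(z-o[2])/v[2]
def crop(fn,x0,y0,w,out,f=None):
    im=cv2.imread(f"pics/{fn}.png"); h=int(w*.75); cv2.imwrite(f"pics/{out}.png",cv2.resize(im[y0:y0+h,x0:x0+w],(800,600),interpolation=cv2.INTER_CUBIC))
def uz(u,v,x0,y0,w): s=800/w; return ((u+.5)/s-.5+x0,(v+.5)/s-.5+y0)
def rz(a): return Ro.from_euler('z',a).as_matrix()
E
python3 - <<'E'
from h import *
ct=snap("top","t1"); cs=snap("scene","s1")
cw=camera("wrist"); s=read_state(); Rt=Ro.from_quat(s["eef_rot"]).as_matrix()
print("wrist cam in tool",Rt.T@(-cw["R"].T@cw["t"]-s["ee_pos"]),"\n",Rt.T@cw["R"].T); print("tool axes\n",Rt)
T=lambda u,v:uz(u,v,225,160,100); S=lambda u,v:uz(u,v,185,155,100)
for n,p,z in [("cone",T(415,480),.027),("groove",T(200,440),.027),("flat",T(362,167),.02),("hub",T(612,360),.062),("roller",T(335,308),.084),("pl1",T(185,80),.012),("pl2",T(577,155),.012),("pl3",T(510,555),.012)]: print(n,onz(ct,p,z).round(4))
for n,p,z in [("S cone",S(343,145),.027),("flat",S(408,465),.02),("hub",S(118,190),.062)]: print(n,onz(cs,p,z).round(4))
obs=[(ct,T(415,480),(0,0,.027)),(ct,T(200,440),(0,.08,.027)),(ct,T(362,167),(.11,.04,.02)),(cs,S(343,145),(0,0,.027)),(cs,S(408,465),(.11,.04,.02)),(ct,T(612,360),(.055,-.06,.062)),(cs,S(118,190),(.055,-.06,.062))]
def f(p): 
    return np.concatenate([(proj(c,rz(p[2])@np.array(X)+[p[0],p[1],0])-uv).ravel() for c,uv,X in obs])
r=least_squares(f,[.5,0,0]);print("fixture",r.x,r.fun.reshape(-1,2).round(2))
T=lambda u,v:uz(u,v,105,155,100); S=lambda u,v:uz(u,v,330,140,100)
# T bridge: block top corners top view; z = .150 top; deck z ~.098
print("blk",onz(ct,T(345,358),.15),onz(cs,S(388,110),.15))
for n,p,z in [("dial T",T(385,210),.115),("dial S",S(353,355),.115)]:
    print(n,onz(ct if 'T' in n else cs,p,z))
E
```

```text
wrist cam in tool [ 0.00076073 -0.07183648 -0.15411124] 
 [[ 9.99999781e-01 -5.20215861e-04 -4.08612832e-04]
 [ 6.08854026e-04  9.65316921e-01  2.61080200e-01]
 [ 2.58622820e-04 -2.61080391e-01  9.65317027e-01]]
tool axes
 [[ 2.72288521e-01  9.62215649e-01 -7.60380670e-05]
 [ 9.62215565e-01 -2.72288529e-01 -4.05281917e-04]
 [-4.10672897e-04  3.71886021e-05 -9.99999915e-01]]
cone [ 0.4904 -0.0582  0.027 ]
groove [0.5073 0.0198 0.027 ]
flat [ 0.606  -0.0426  0.02  ]
hub [ 0.5316 -0.1274  0.062 ]
roller [ 0.5521 -0.0299  0.084 ]
pl1 [0.6411 0.022  0.012 ]
pl2 [ 0.6087 -0.1228  0.012 ]
pl3 [ 0.4614 -0.093   0.012 ]
S cone [ 0.4925 -0.0608  0.027 ]
flat [ 0.6078 -0.0448  0.02  ]
hub [ 0.531  -0.1291  0.062 ]
fixture [ 0.49079692 -0.05888029 -0.2169415 ] [[ 0.24 -0.14]
 [ 0.17 -0.27]
 [ 0.29 -0.3 ]
 [ 0.75 -0.57]
 [ 0.54 -0.37]
 [ 0.69 -0.01]
 [-0.1   0.2 ]]
blk [0.55577636 0.27741118 0.15      ] [0.54560956 0.28959811 0.15      ]
dial T [0.60642312 0.27441402 0.115     ]
dial S [0.6066111  0.27404532 0.115     ]
```

>>> arm_command(
  commands=[
    [[0,0,0,-0.0177,0.0327,-0.0058,100],[0,0,0,-0.0177,0.0327,-0.0058,100],[0,0,0,-0.0177,0.0327,-0.0058,100],[0,0,0,-0.0177,0.0327,-0.0058,100],[0,0,0,-0.0177,0.0327,-0.0058,100],[0,0,0,-0.0177,0.0327,-0.0058,100],[0,0,0,-0.0177,0.0327,-0.0058,100],[0,0,0,-0.0177,0.0327,-0.0058,100],[0,0,0,-0.0177,0.0327,-0.0058,100],[0,0,0,-0.0177,0.0327,-0.0058,100],[0,0,0,-0.0177,0.0327,-0.0058,100],[0,0,0,-0.0177,0.0327,-0.0058,100],[0,0,0,0,0,0,100],[0,0,0,0,0,0,100]],
  ],
)

```text
time: 2.05
ee_pos: [0.4894, 0.2908, 0.3]
eef_rot: [0.797, 0.603, -0.0, -0.0]
ft_force: [0.0, 1.1, -0.0]
width: 0.0871
```

Run:
```python
from h import *
snap("wrist","w2");s=read_state();print(s["time"],s["ee_pos"],s["ft_force"],Ro.from_quat(s["eef_rot"]).as_matrix().round(4))
```

```text
2.1 [0.4890717  0.29116117 0.29989893] [ 0.67656047 -0.25409393  0.51976848] [[ 2.708e-01  9.626e-01 -7.000e-04]
 [ 9.626e-01 -2.708e-01  3.000e-04]
 [ 1.000e-04 -7.000e-04 -1.000e+00]]
```

View pics/w2.png

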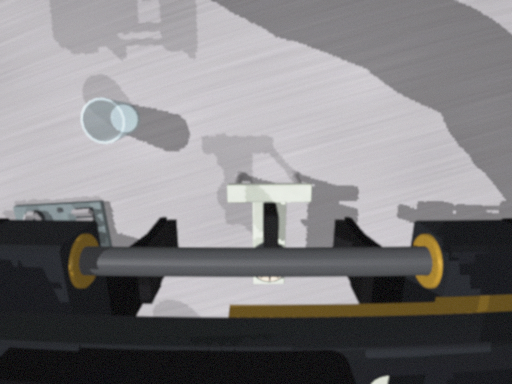

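The wrist picture is oriented with up toward −x. The crossbar is at (270,193), the grip block at (270,225), and the dial at (270,275) is hidden by the gripper. I'll move on 0.12 m in tool y.

>>> arm_command(
  commands=[
    [[0,0,0,0,0.03,0,100],[0,0,0,0,0.03,0,100],[0,0,0,0,0.03,0,100],[0,0,0,0,0.03,0,100],[0,0,0,0,0,0,100]],
  ],
)

```text
time: 2.72
ee_pos: [0.606, 0.2573, 0.2991]
eef_rot: [0.798, 0.603, -0.001, 0.0]
ft_force: [-0.3, 0.1, -0.8]
width: 0.0869
```

Run:
```python
from h import *
snap("wrist","w3");s=read_state();print(s["time"],s["ee_pos"])
crop("w3",180,40,200,"w3z")
```

```text
2.775 [0.60500239 0.2582548  0.29937837]
```

View pics/w3z.png

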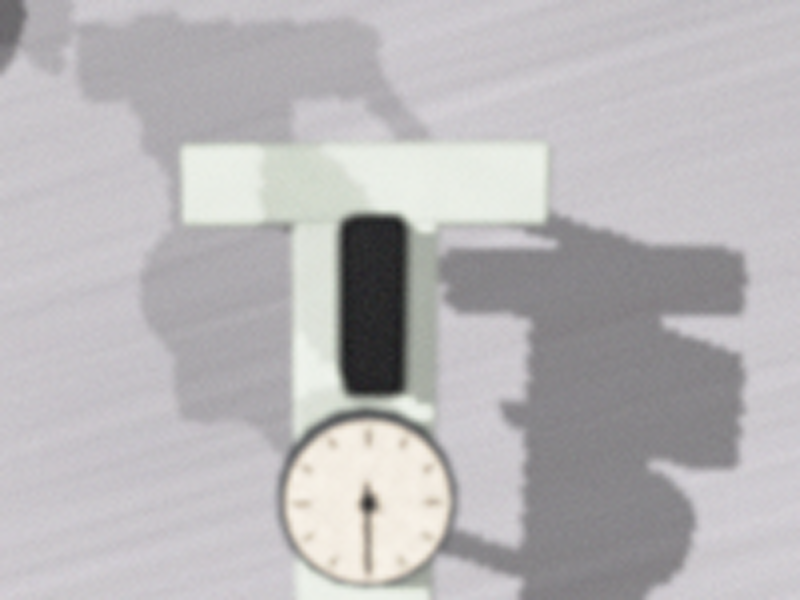

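The zoomed wrist view shows the crossbar corners (181,144), (548,142), (548,222), (181,224), the block from (341,214) to (407,393) and the dial at (368,500). The bridge lies square to the tool.

Run:
```python
from h import *
c=load("w3"); U=lambda u,v:uz(u,v,180,40,200)
for n,p,z in [("b1",U(341,214),.15),("b2",U(407,214),.15),("b3",U(407,394),.15),("b4",U(341,394),.15),("d1",U(181,144),.098),("d2",U(548,142),.098),("d3",U(548,222),.098),("d4",U(181,224),.098),("s1",U(293,350),.098),("s2",U(440,350),.098),("dial",U(368,499),.112)]:
    print(n,(onz(c,p,z)[:2]*1000).round(1))
# size checks
q=[onz(c,U(*p),.15)[:2] for p in [(341,214),(407,214),(407,394),(341,394)]]
print([np.linalg.norm(q[i]-q[(i+1)%4]).round(4) for i in range(4)], "ctr",np.mean(q,0))
d=[onz(c,U(*p),.098)[:2] for p in [(181,144),(548,142),(548,222),(181,224)]]
v=(d[0]-d[1])+(d[3]-d[2]); print("bar mid",np.mean(d,0),"yaw",np.arctan2(-v[0],v[1]), "len",np.linalg.norm(d[0]-d[1]))
s=read_state();R=Ro.from_quat(s["eef_rot"]).as_matrix();print("tool yaw",np.arctan2(-R[0,0],R[1,0]),R[:,2]);print(-c["R"].T@c["t"])
```

```text
b1 [531.  288.5]
b2 [535.1 303.2]
b3 [575.3 292.6]
b4 [571.  277.4]
d1 [500.5 253.9]
d2 [526.8 348.9]
d3 [547.1 344. ]
d4 [520.5 247.8]
s1 [561.4 267.7]
s2 [572.6 307.1]
dial [605.  276.8]
[np.float64(0.0153), np.float64(0.0416), np.float64(0.0158), np.float64(0.0416)] ctr [0.55311275 0.29042104]
bar mid [0.52370386 0.29866258] yaw 2.8717663469848858 len 0.09853267941630696
tool yaw -0.27522467688288876 [-1.15268702e-03 -2.54088716e-04 -9.99999303e-01]
[0.53726496 0.27785486 0.45332224]
```

>>> arm_command(
  commands=[
    [[0,0,0,0.0056,-0.0195,0.02,100],[0,0,0,0.0056,-0.0195,0.02,100],[0,0,0,0.0057,-0.0195,0.02,100],[0,0,0,0,0,0.03,100],[0,0,0,0,0,0.03,100],[0,0,0,0,0,0.024,100],[0,0,0,0,0,0,100],[0,0,0,0,0,0,100]],
  ],
)

```text
time: 3.78
ee_pos: [0.5535, 0.2907, 0.1575]
eef_rot: [0.797, 0.604, 0.001, -0.0]
ft_force: [-0.2, 0.2, 0.3]
width: 0.0869
```

Run:
```python
from h import *
snap("wrist","w4");s=read_state();print(s["time"],s["ee_pos"],s["ft_force"])
```

```text
3.825 [0.55385413 0.29058996 0.15775844] [-0.52606078 -0.36601261  0.20431248]
```

View pics/w4.png

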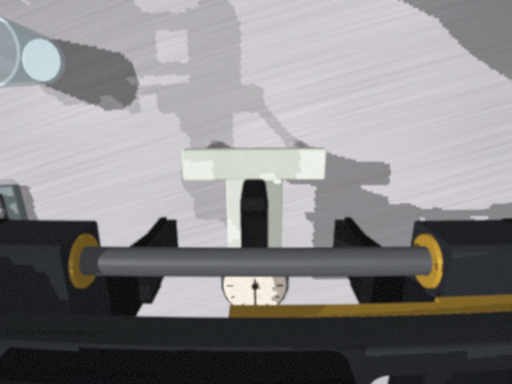

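>>> arm_command(
  commands=[
    [[0,0,0,0,0,0.021,100],[0,0,0,0,0,0.021,100],[0,0,0,0,0,0,100],[0,0,0,0,0,0,50],[0,0,0,0,0,0,25],[0,0,0,0,0,0,15],[0,0,0,0,0,0,10],[0,0,0,0,0,0,5],[0,0,0,0,0,0,0],[0,0,0,0,0,0,0],[0,0,0,0,0,0,0]],
  ],
  newtons=45,
)

```text
time: 5.2
ee_pos: [0.5537, 0.2897, 0.1141]
eef_rot: [0.798, 0.603, 0.0, -0.0]
ft_force: [-0.7, 0.2, -0.2]
width: 0.0156
```

Run:
```python
from h import *
s=read_state();print(s["time"],s["ee_pos"],s["ft_force"],s["torque"],s["width"])
```

```text
5.2 [0.55368487 0.28973167 0.11411736] [-0.69166249  0.18322708 -0.19050208] [-0.13153592  0.09213941  0.00933514] 0.01560902465568583
```

>>> arm_command(
  commands=[
    [[0,0,0,0,0,-0.01,0],[0,0,0,0,0,-0.03,0],[0,0,0,0,0,-0.03,0],[0,0,0,0,0,-0.03,0],[0,0,0,0,0,-0.03,0],[0,0,0,0,0,-0.03,0],[0,0,-0.004,-0.012,0.008,0,0],[0,0,-0.005,-0.0253,0.0158,0,0],[0,0,-0.005,-0.0253,0.0158,0,0],[0,0,-0.005,-0.0253,0.0158,0,0],[0,0,-0.005,-0.0253,0.0158,0,0],[0,0,-0.005,-0.0253,0.0158,0,0],[0,0,-0.005,-0.0253,0.0158,0,0],[0,0,-0.005,-0.0253,0.0158,0,0],[0,0,-0.005,-0.0253,0.0158,0,0],[0,0,-0.005,-0.0253,0.0158,0,0],[0,0,-0.005,-0.0253,0.0158,0,0],[0,0,-0.002,-0.0253,0.0158,0,0],[0,0,0,-0.012,0.008,0,0],[0,0,0,0,0,0,0]],
  ],
)

```text
time: 7.7
ee_pos: [0.6634, -0.0512, 0.2729]
eef_rot: [0.781, 0.624, -0.001, -0.0]
ft_force: [-0.2, 0.6, -6.5]
width: 0.0155
```

Run:
```python
from h import *
snap("wrist","w5");snap("scene","s5");s=read_state();print(s["time"],s["ee_pos"],s["ft_force"],s["torque"],s["width"]);R=Ro.from_quat(s["eef_rot"]).as_matrix();print("tool yaw",np.arctan2(-R[0,0],R[1,0]),R[:,2])
```

```text
7.8 [ 0.66354848 -0.04843775  0.27350134] [ 0.50714489  0.38937379 -7.66836616] [ 0.09641515  0.08618643 -0.0036532 ] 0.016117480624495743
tool yaw -0.21861733308408454 [-0.00100583  0.00100144 -0.99999899]
```

View pics/w5.png

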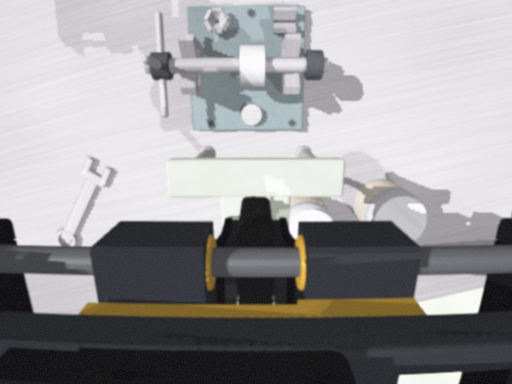

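View pics/s5.png

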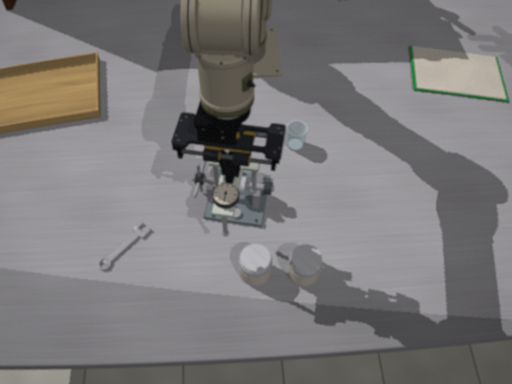

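The wrist view shows the cone at about (217,20), the groove at (286,18), the flat at (251,114) and the roller at (253,65). The held crossbar is at (255,177). I'll measure from a zoom.

Run:
```python
from h import *
crop("w5",140,0,200,"w5z");crop("s5",170,120,120,"s5z")
```

```text
(no output)
```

View pics/w5z.png

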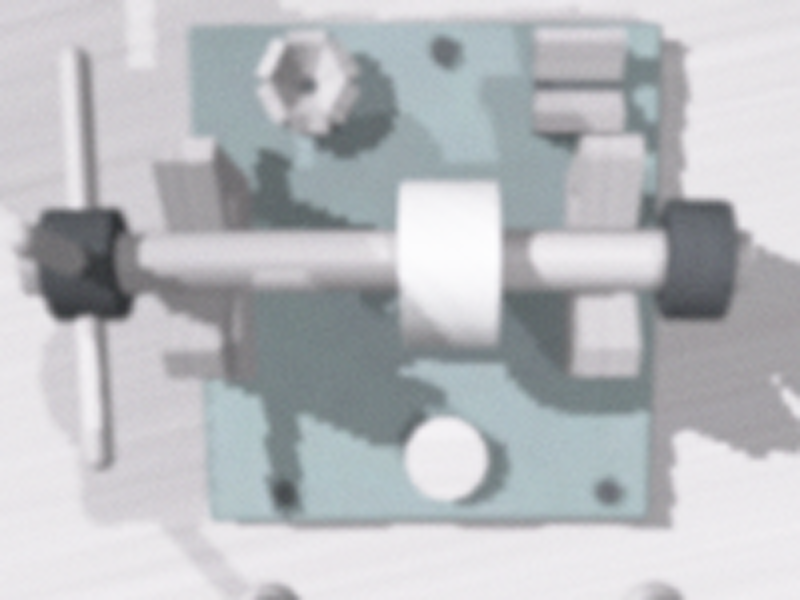

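View pics/s5z.png

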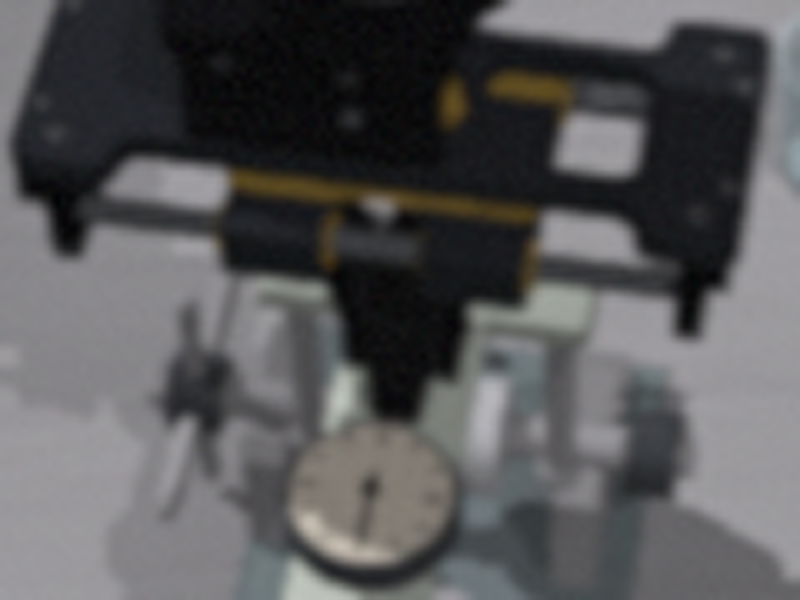

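Run:
```python
from h import *
c=load("w5"); U=lambda u,v:uz(u,v,140,0,200)
obs=[(c,U(308,83),(0,0,.027)),(c,U(580,84),(0,.08,.027)),(c,U(446,460),(.11,.04,.02)),(c,U(450,263),(.055,.04,.084))]
obs+=[(c,U(88,262),(.055,-.06,.062+.014))]
for o in obs: print(onz(*o[:2],o[2][2]).round(4))
def f(p): return np.concatenate([(proj(c,rz(p[2])@np.array(X)+[p[0],p[1],0])-uv).ravel() for c,uv,X in obs])
for m in (3,5):
    obs=obs[:m]; r=least_squares(f,[.5,0,0]);print("fixture",r.x.round(4),r.fun.reshape(-1,2).round(2).tolist())
obs=obs[:3];r=least_squares(f,[.5,0,0]);p=r.x;print(p)
print("home grip",rz(p[2])[:2,:2]@[.031,.04]+p[:2])
# held bridge: crossbar corners in full image
im=cv2.imread("pics/w5.png"); cv2.imwrite("pics/w5b.png",cv2.resize(im[130:235,155:355],None,fx=4,fy=4,interpolation=cv2.INTER_CUBIC))
```

```text
[ 0.4907 -0.0578  0.027 ]
[0.5086 0.0197 0.027 ]
[ 0.606  -0.0429  0.02  ]
[ 0.5557 -0.0294  0.084 ]
[ 0.5326 -0.1226  0.076 ]
fixture [ 0.4906 -0.058  -0.2228] [[-0.13, -0.11], [0.25, -0.43], [-0.13, 0.61]]
fixture [ 0.4906 -0.058  -0.2228] [[-0.13, -0.11], [0.25, -0.43], [-0.13, 0.61]]
[ 0.49055098 -0.05795032 -0.22283802]
home grip [ 0.52962442 -0.0257903 ]
```

View pics/w5b.png

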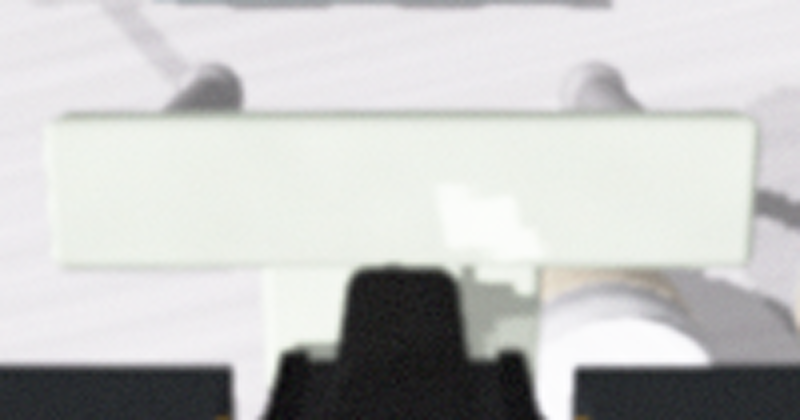

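Run:
```python
from h import *
c=load("w5"); Rt=Ro.from_quat([0.781,0.624,-.001,0]).as_matrix()
P=np.array([.66355,-.04844,.2735]); yaw=-.2186
G=P+[0,0,.011]
U=lambda u,v:((u+.5)/4-.5+155,(v+.5)/4-.5+130)
for pt,uv in [((-.031,-.04,-.119),U(212,96)),((-.031,.04,-.119),U(593,94)),((-.041,-.049,-.028),U(52,116)),((-.041,.049,-.028),U(754,116)),((-.021,-.049,-.028),U(58,266)),((-.021,.049,-.028),U(752,264))]:
    X=G+rz(yaw)@np.array(pt); print(pt,"pred",proj(c,X)[0].round(1),"obs",np.round(uv,1), "obs-pred mm in bridge", ((rz(yaw).T@(onz(c,uv,X[2])-X))*1000).round(1))
```

```text
(-0.031, -0.04, -0.119) pred [209.6 153.1] obs [207.6 153.6] obs-pred mm in bridge [ 0.4 -1.7  0. ]
(-0.031, 0.04, -0.119) pred [305.4 152.8] obs [302.9 153.1] obs-pred mm in bridge [ 0.3 -2.1  0. ]
(-0.041, -0.049, -0.028) pred [169.4 160.5] obs [167.6 158.6] obs-pred mm in bridge [-1.1 -0.9  0. ]
(-0.041, 0.049, -0.028) pred [347.5 159.9] obs [343.1 158.6] obs-pred mm in bridge [-0.7 -2.5  0. ]
(-0.021, -0.049, -0.028) pred [172.  195.4] obs [169.1 196.1] obs-pred mm in bridge [ 0.4 -1.7  0. ]
(-0.021, 0.049, -0.028) pred [345.  194.8] obs [342.6 195.6] obs-pred mm in bridge [ 0.5 -1.3  0. ]
```

>>> arm_command(
  commands=[
    [[0,0,0,-0.001,-0.014,0,0],[0,0,0,-0.001,-0.027,0,0],[0,0,0,-0.002,-0.027,0,0],[0,0,0,-0.002,-0.027,0,0],[0,0,0,-0.001,-0.027,0,0],[0,0,0,-0.001,-0.0135,0,0],[0,0,0,0,0,0.015,0],[0,0,0,0,0,0.025,0],[0,0,0,0,0,0.025,0],[0,0,0,0,0,0.01,0],[0,0,0,0,0,0,0],[0,0,0,0,0,0,0],[0,0,0,0,0,0,0]],
  ],
)

```text
time: 9.43
ee_pos: [0.5304, -0.028, 0.2]
eef_rot: [0.78, 0.625, 0.001, 0.0]
ft_force: [0.6, -0.8, -7.2]
width: 0.0158
```

Run:
```python
from h import *
s=read_state();print(s["time"],s["ee_pos"],s["ft_force"],s["torque"],s["width"]);R=Ro.from_quat(s["eef_rot"]).as_matrix();print("tool yaw",np.arctan2(-R[0,0],R[1,0]),R[:,2])
snap("wrist","w6");snap("scene","s6");snap("top","t6");s=read_state();print(s["time"],s["ee_pos"],s["ft_force"])
crop("s6",170,120,120,"s6z")
```

```text
9.425 [ 0.53041827 -0.02802043  0.19999444] [ 0.60557343 -0.78531863 -7.23865685] [-0.00983606  0.05937598 -0.00648291] 0.015812201170943833
tool yaw -0.21972052913475845 [ 1.54844096e-03  2.87688601e-04 -9.99998760e-01]
9.575 [ 0.53010343 -0.02803756  0.19958215] [ 0.13651102 -0.32858061 -6.40420841]
```

View pics/w6.png

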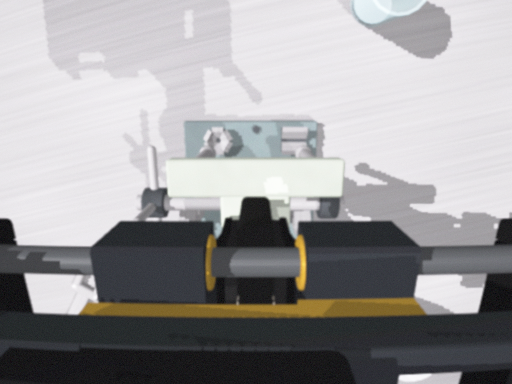

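View pics/s6z.png

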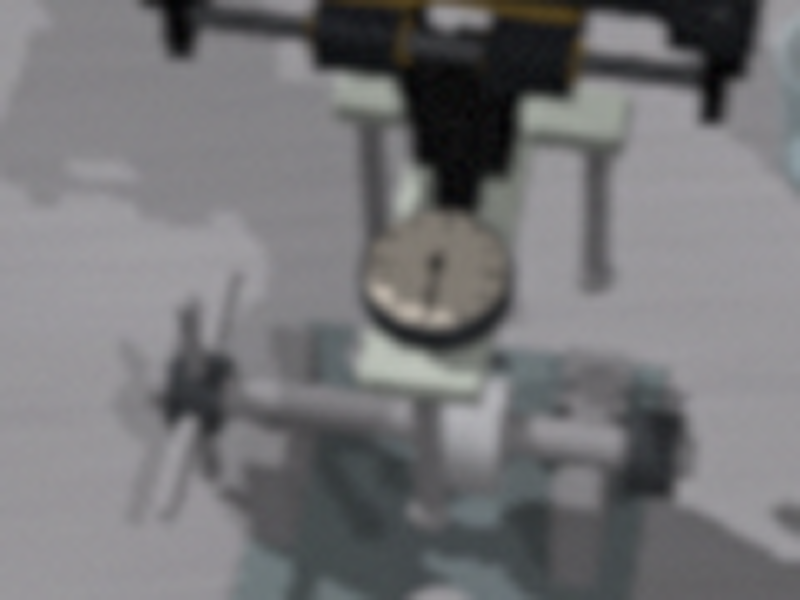

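Run:
```python
from h import *
im=cv2.imread("pics/w6.png"); cv2.imwrite("pics/w6b.png",cv2.resize(im[110:230,160:355],(780,480),interpolation=cv2.INTER_CUBIC))
c=load("w6")
G=np.array([.5303,-.0280,.1998+.011]);yaw=-.2197
for q in [(-.031,-.04,-.119),(-.031,.04,-.119)]:
    X=G+rz(yaw)@np.array(q);uv=proj(c,X)[0];print("pred ball",uv,(uv-[160,110]+.5)*4-.5)
for q in [(0,0,.027),(0,.08,.027)]:
    X=rz(-.2228)@np.array(q)+[.49055,-.05795,0];uv=proj(c,X)[0];print("pred seat",uv,(uv-[160,110]+.5)*4-.5)
```

```text
pred ball [206.50262317 152.78785358] [187.51049269 172.65141433]
pred ball [301.97629335 152.70901432] [569.4051734  172.33605727]
pred seat [217.79490954 141.8631795 ] [232.67963815 128.95271798]
pred seat [295.04212987 142.04920658] [541.66851946 129.6968263 ]
```

View pics/w6b.png

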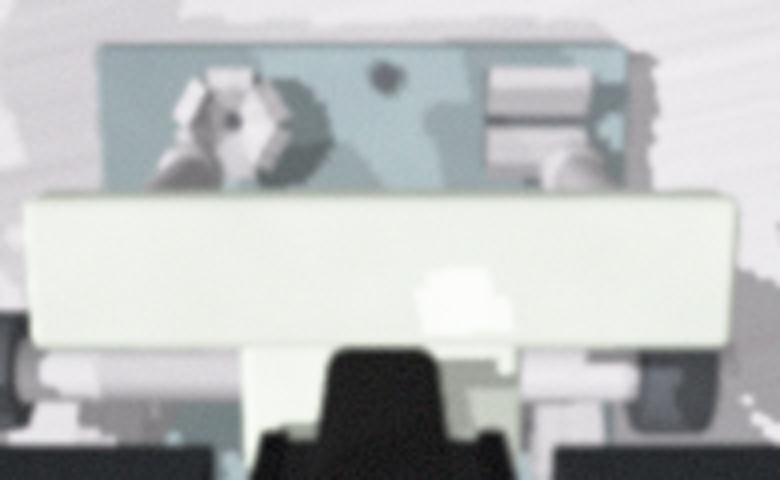

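Run:
```python
from h import *
c=load("w6"); U=lambda u,v:((u+.5)/4-.5+160,(v+.5)/4-.5+110)
b=[onz(c,U(189,175),.0918),onz(c,U(576,173),.0918)]; k=[onz(c,U(235,126),.027),onz(c,U(538,121),.027)]
print(b,k); print(rz(.22)@(np.mean(k,0)-np.mean(b,0))*1000)
y=lambda a:np.arctan2(-(a[1]-a[0])[0],(a[1]-a[0])[1]); print(y(b),y(k),np.linalg.norm(b[1]-b[0]),np.linalg.norm(k[1]-k[0]))
```

```text
[array([ 0.4918766 , -0.06010409,  0.0918    ]), array([0.50920059, 0.019122  , 0.0918    ])] [array([ 0.48994256, -0.0571751 ,  0.027     ]), array([0.50581287, 0.01956885, 0.027     ])]
[ -2.96510125   1.0665516  -64.8       ]
-0.21527676289433081 -0.20392108809524828 0.0810980548890046 0.0783677178885603
```

>>> arm_command(
  commands=[
    [[0,0,0,0.0011,-0.0018,0.015,0],[0,0,0,0,0,0.02,0],[0,0,0,0,0,0.012,0],[0,0,0,0,0,0,0],[0,0,0,0,0,0,0],[0,0,0,0,0,0,0]],
  ],
)

```text
time: 10.32
ee_pos: [0.5288, -0.0266, 0.1528]
eef_rot: [0.78, 0.625, 0.001, 0.0]
ft_force: [0.3, -0.2, -6.7]
width: 0.0158
```

Run:
```python
from h import *
s=read_state();print(s["time"],s["ee_pos"],s["ft_force"],s["torque"],s["width"])
snap("wrist","w7");snap("scene","s7");s=read_state();print(s["time"],s["ee_pos"],s["ft_force"]);R=Ro.from_quat(s["eef_rot"]).as_matrix();print("tool yaw",np.arctan2(-R[0,0],R[1,0]),R[:,2])
im=cv2.imread("pics/w7.png"); cv2.imwrite("pics/w7b.png",cv2.resize(im[110:230,160:355],(780,480),interpolation=cv2.INTER_CUBIC))
crop("s7",170,130,120,"s7z")
```

```text
10.325 [ 0.52880656 -0.02658909  0.15279962] [ 0.31827739 -0.18621197 -6.72045975] [0.02505302 0.16576    0.02344894] 0.015766980212106464
10.425 [ 0.52864501 -0.02655324  0.15261609] [-0.03127508  0.4497659  -7.15735193]
tool yaw -0.21983720894270412 [ 8.82540795e-04  2.62675369e-04 -9.99999576e-01]
```

View pics/w7b.png

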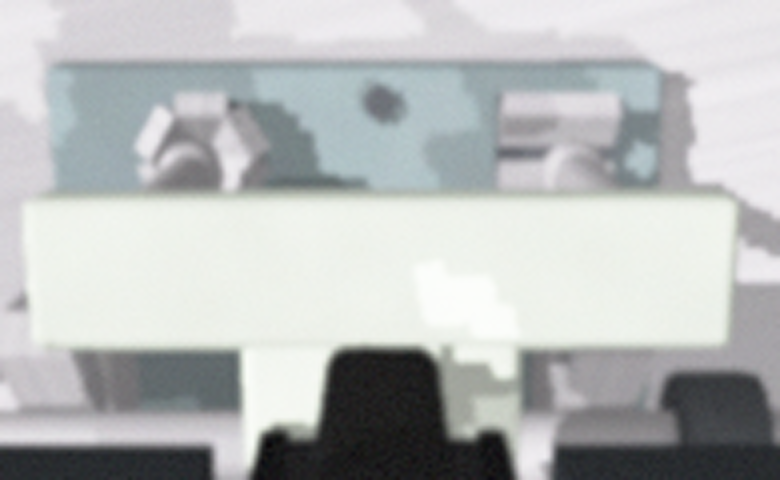

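View pics/s7z.png

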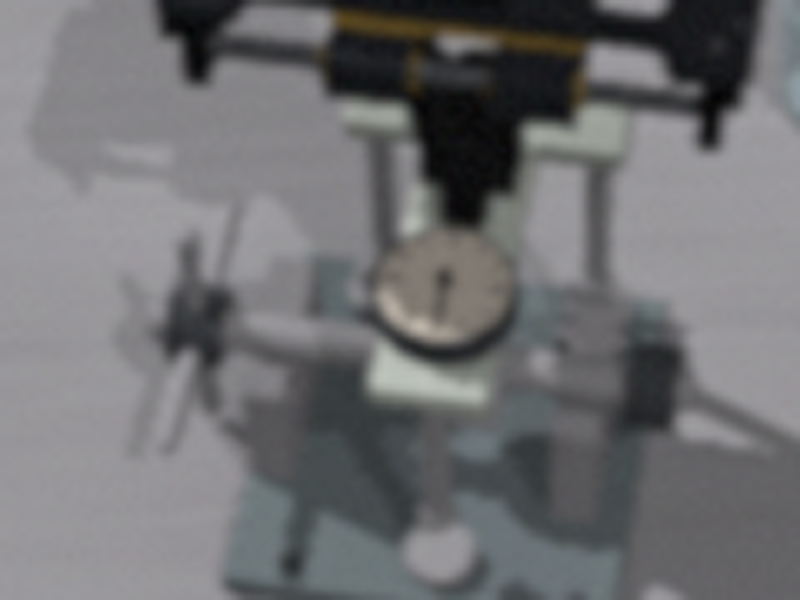

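Run:
```python
from h import *
c=load("w7"); U=lambda u,v:((u+.5)/4-.5+160,(v+.5)/4-.5+110)
zb=.0446+.0006
b=[onz(c,U(189,175),zb),onz(c,U(576,173),zb)]; k=[onz(c,U(202,162),.027),onz(c,U(561,155),.027)]
print(b,k); 
for i in (0,1): print(rz(.22)@(k[i]-b[i])*1000)
y=lambda a:np.arctan2(-(a[1]-a[0])[0],(a[1]-a[0])[1]); print(y(b),y(k),np.linalg.norm(b[1]-b[0]),np.linalg.norm(k[1]-k[0]))
```

```text
[array([ 0.49016687, -0.05853553,  0.0452    ]), array([0.50745443, 0.0205195 , 0.0452    ])] [array([ 0.49016656, -0.05831521,  0.027     ]), array([0.50613972, 0.02011526, 0.027     ])]
[ -0.04838645   0.21494137 -18.2       ]
[ -1.19480818  -0.68140737 -18.2       ]
-0.2152885714949406 -0.20091245175160546 0.08092315932915825 0.08004049275546987
```

>>> arm_command(
  commands=[
    [[0,0,0,0,-0.0005,0.005,0],[0,0,0,0,0,0.005,0],[0,0,0,0,0,0.002,0],[0,0,0,0,0,0,0],[0,0,0,0,0,0,0]],
  ],
)

```text
time: 11.05
ee_pos: [0.528, -0.0265, 0.1402]
eef_rot: [0.78, 0.625, 0.0, 0.0]
ft_force: [0.6, 0.1, -6.9]
width: 0.0153
```

Run:
```python
from h import *
s=read_state();print(s["time"],s["ee_pos"],s["ft_force"],s["torque"],s["width"])
snap("wrist","w8")
im=cv2.imread("pics/w8.png"); cv2.imwrite("pics/w8b.png",cv2.resize(im[110:230,160:355],(780,480),interpolation=cv2.INTER_CUBIC))
```

```text
11.05 [ 0.52797116 -0.0264756   0.14022688] [ 0.63715348  0.06788807 -6.86072155] [ 0.05104157  0.1375778  -0.01428213] 0.015335847838280793
```

View pics/w8b.png

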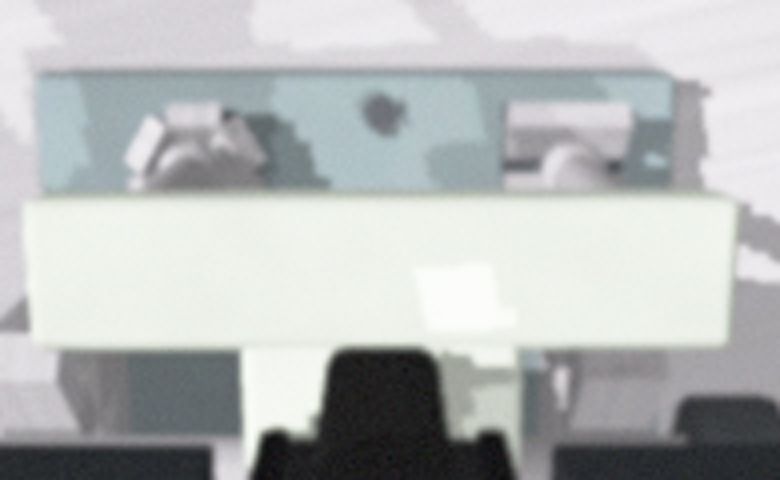

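>>> arm_command(
  commands=[
    [[0,0,0,0.0006,-0.0002,0.002,0],[0,0,0,0,0,0.0015,0],[0,0,0,0,0,0,0],[0,0,0,0,0,0,0]],
  ],
)

```text
time: 11.6
ee_pos: [0.5278, -0.0258, 0.1367]
eef_rot: [0.78, 0.625, 0.0, -0.0]
ft_force: [0.5, -0.6, -5.5]
width: 0.0158
```

>>> arm_command(
  commands=[
    [[0,0,0,0,0,0.001,0],[0,0,0,0,0,0,0]],
  ],
)

```text
time: 11.85
ee_pos: [0.5278, -0.0258, 0.1356]
eef_rot: [0.78, 0.625, 0.0, -0.0]
ft_force: [0.4, 1.3, -5.8]
width: 0.0158
```

Run:
```python
from h import *
s=read_state();print(s["time"],s["ee_pos"],s["ft_force"],s["torque"],s["width"])
```

```text
11.85 [ 0.52782343 -0.02583458  0.13559768] [ 0.3957705   1.34221561 -5.80154625] [0.14069582 0.04915238 0.00368762] 0.01577306369223498
```

>>> arm_command(
  commands=[
    [[0,0,0,0,0,0.0008,0],[0,0,0,0,0,0,0],[0,0,0,0,0,0,0]],
  ],
)

```text
time: 12.22
ee_pos: [0.5279, -0.026, 0.1349]
eef_rot: [0.78, 0.625, 0.0, 0.0]
ft_force: [-0.2, -0.8, -5.4]
width: 0.0159
```

>>> arm_command(
  commands=[
    [[0,0,0,0,0,0.0008,0],[0,0,0,0,0,0,0],[0,0,0,0,0,0,0]],
  ],
)

```text
time: 12.6
ee_pos: [0.5282, -0.0261, 0.1343]
eef_rot: [0.78, 0.625, 0.0, 0.0]
ft_force: [1.6, -2.7, -2.5]
width: 0.0157
```

Run:
```python
from h import *
s=read_state();print(s["time"],s["ee_pos"],s["ft_force"],s["torque"],s["width"])
snap("wrist","w9");snap("scene","s9")
im=cv2.imread("pics/w9.png"); cv2.imwrite("pics/w9b.png",cv2.resize(im[110:230,160:355],(780,480),interpolation=cv2.INTER_CUBIC))
crop("s9",170,130,120,"s9z")
```

```text
12.6 [ 0.52815023 -0.02609948  0.13430964] [ 1.59607192 -2.68703198 -2.50110216] [-0.74998994 -0.21432074  0.0100207 ] 0.015695339224138224
```

View pics/w9b.png

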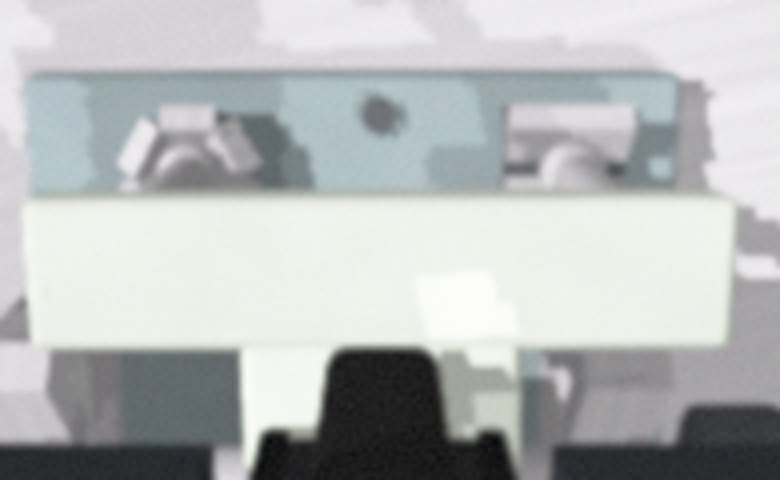

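View pics/s9z.png

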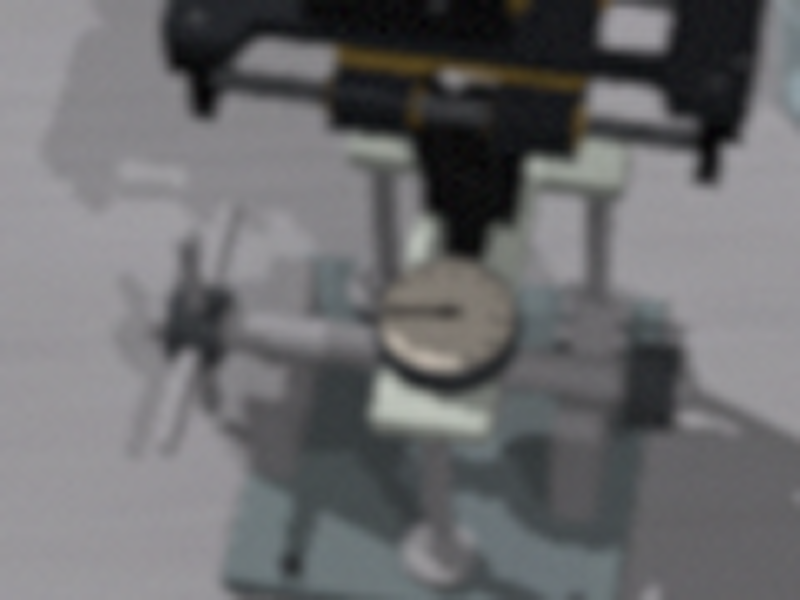

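>>> arm_command(
  commands=[
    [[0,0,0,-0.0008,0.0006,0,0],[0,0,0,0,0,0,0],[0,0,0,0,0,0,0]],
  ],
)

```text
time: 13.08
ee_pos: [0.5283, -0.0265, 0.1341]
eef_rot: [0.78, 0.625, 0.0, -0.0]
ft_force: [-0.1, -1.2, -0.9]
width: 0.0154
```

Run:
```python
from h import *
s=read_state();print(s["time"],s["ee_pos"],s["ft_force"],s["torque"],s["width"])
```

```text
13.075 [ 0.52825144 -0.026548    0.13412729] [-0.08587173 -1.15111652 -0.94433942] [-0.25400175 -0.05850692  0.01778563] 0.015406997791454383
```

>>> arm_command(
  commands=[
    [[0,0,0,-0.0004,0.0001,0.0005,0],[0,0,0,0,0,0,0],[0,0,0,0,0,0,0]],
  ],
)

```text
time: 13.45
ee_pos: [0.5284, -0.0267, 0.134]
eef_rot: [0.78, 0.625, 0.0, -0.0]
ft_force: [-1.9, 1.3, 5.2]
width: 0.016
```

>>> arm_command(
  commands=[
    [[0,0,0,0,0,0,0],[0,0,0,0,0,0,0],[0,0,0,0,0,0,0]],
  ],
  newtons=4,
)

```text
time: 13.82
ee_pos: [0.5284, -0.0268, 0.134]
eef_rot: [0.78, 0.625, 0.0, -0.0]
ft_force: [-2.2, 0.6, 5.3]
width: 0.0158
```

>>> arm_command(
  commands=[
    [[0,0,0,0,0,0,24],[0,0,0,0,0,0,30],[0,0,0,0,0,0,40],[0,0,0,0,0,0,50]],
  ],
)

```text
time: 14.32
ee_pos: [0.5282, -0.0272, 0.1334]
eef_rot: [0.78, 0.625, -0.0, -0.0]
ft_force: [0.1, 0.1, 0.2]
width: 0.0375
```

Run:
```python
from h import *
s=read_state();print(s["time"],s["ee_pos"],s["ft_force"],s["torque"],s["width"])
snap("wrist","w10");snap("scene","s10")
im=cv2.imread("pics/w10.png"); cv2.imwrite("pics/w10b.png",cv2.resize(im[110:230,160:355],(780,480),interpolation=cv2.INTER_CUBIC))
crop("s10",170,130,120,"s10z")
```

```text
14.325 [ 0.52818771 -0.02719998  0.13344595] [0.07318277 0.09608432 0.22896266] [0.05815874 0.02551144 0.00269618] 0.03745818490965569
```

View pics/w10b.png

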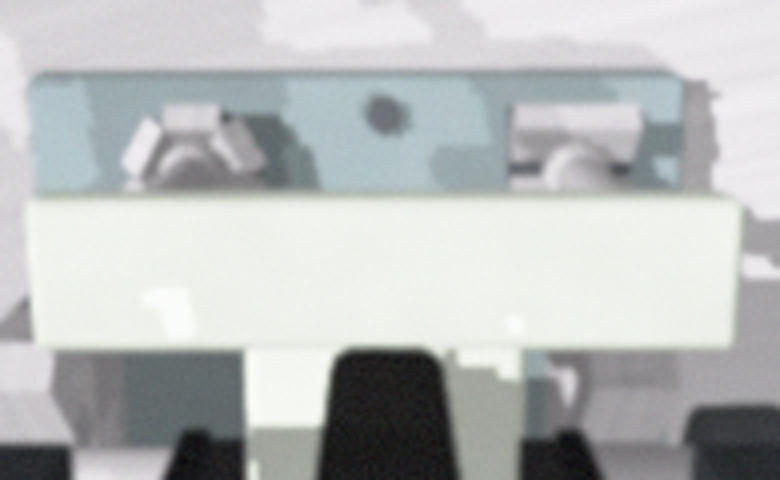

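View pics/s10z.png

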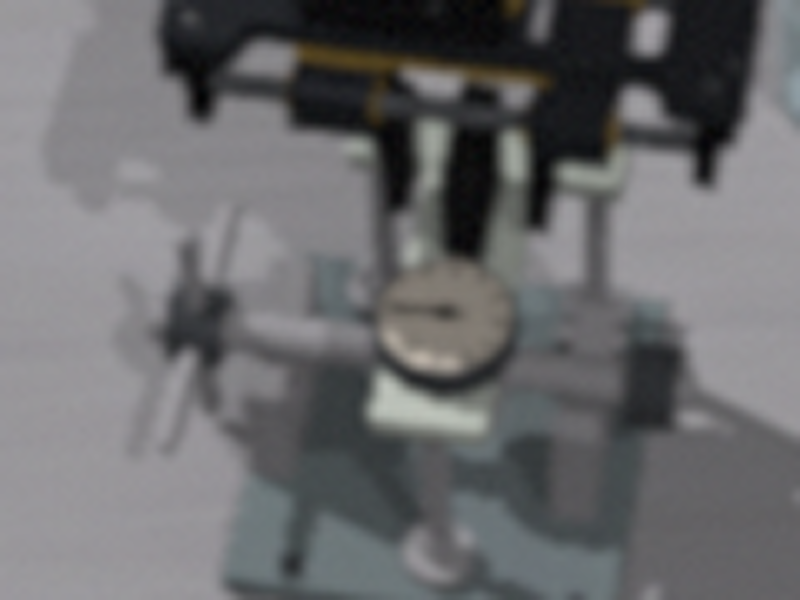

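The bridge stands on its own with no wrist force. The balls are in the cone and groove, and the dial pointer points left (about 1.6 rad). I'll lift off, move over the hub and turn the tool 90°.

>>> arm_command(
  commands=[
    [[0,0,0,0,0,0,65],[0,0,0,0,0,0,65],[0,0,0,0,0,-0.01,65],[0,0,0,0,0,-0.03,65],[0,0,0,0,0,-0.03,65],[0,0,0,0,0,-0.03,65],[0,0,0,-0.03,0.008,0,50],[0,0,0,-0.04,0.008,0,45],[0,0,0,-0.03,0.008,0,45],[0,0,0.175,0,0,0,45],[0,0,0.175,0,0,0,45],[0,0,0.175,0,0,0,45],[0,0,0.175,0,0,0,45],[0,0,0.175,0,0,0,45],[0,0,0.175,0,0,0,45],[0,0,0.175,0,0,0,45],[0,0,0.175,0,0,0,45],[0,0,0.171,0,0,0,45],[0,0,0,0,0,0,45]],
  ],
  newtons=20,
)

```text
time: 16.8
ee_pos: [0.53, -0.13, 0.2341]
eef_rot: [0.994, -0.109, 0.0, -0.0]
ft_force: [-1.1, -0.8, -0.6]
width: 0.0392
```

Run:
```python
from h import *
snap("wrist","w11");snap("scene","s11");snap("top","t11")
s=read_state();print(s["time"],s["ee_pos"],s["ft_force"],s["joint_positions"],s["width"]);print(Ro.from_quat(s["eef_rot"]).as_matrix().round(3))
crop("s11",170,130,120,"s11z"); crop("t11",215,150,120,"t11z")
```

```text
16.95 [ 0.52987208 -0.12996511  0.23378889] [ 0.81540907  0.08609703 -0.04851161] [-0.39926338  0.16279776  0.62561117  1.69848204 -0.09857601  1.31173731
  0.028913  ] 0.039238747767903585
[[ 0.977 -0.215  0.   ]
 [-0.215 -0.977  0.   ]
 [ 0.    -0.    -1.   ]]
```

View pics/w11.png

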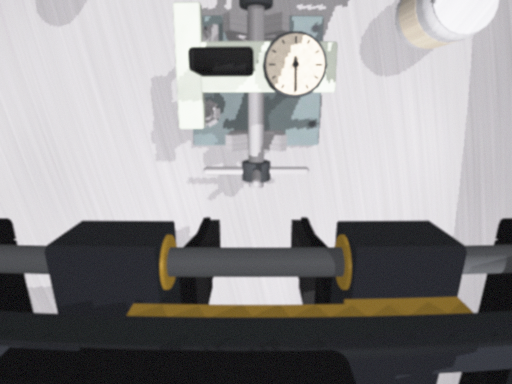

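View pics/s11z.png

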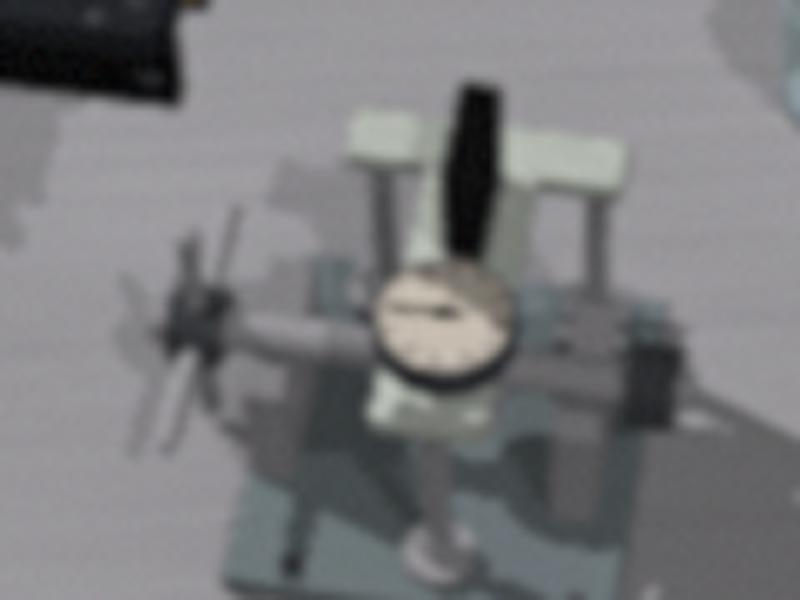

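View pics/t11z.png

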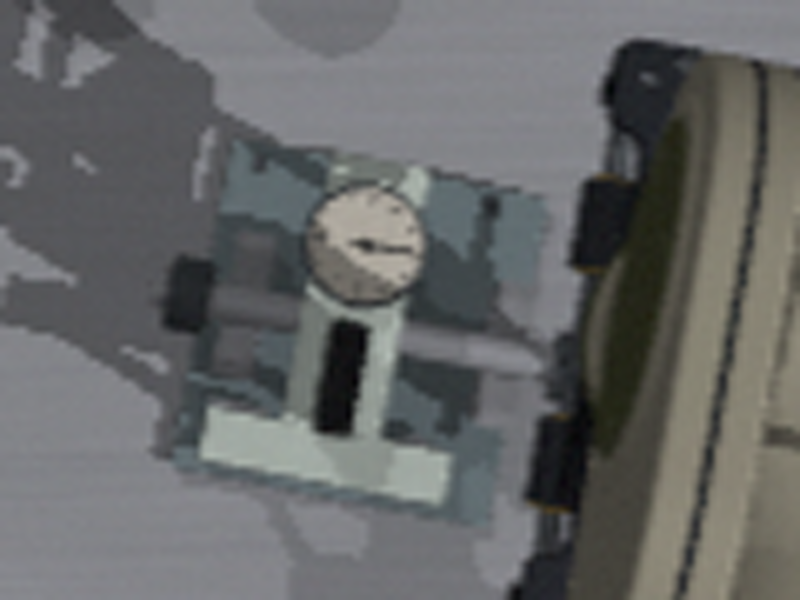

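```bash
cat >> h.py <<'E'
FX=np.array([.4897,-.0583]);FY=-.2185   # cone seat, yaw (refined)
def fx(q): q=np.array(q,float); return np.r_[rz(FY)[:2,:2]@q[:2]+FX,q[2]]
def dialread(c,Dc=None,dbg=False):
    if Dc is None: Dc=fx((.031+.053,.04,.135))
    g=cv2.cvtColor(c["frame"],cv2.COLOR_RGB2GRAY).astype(np.float32)
    al=np.radians(np.arange(0,360,1.)); r=np.linspace(.006,.0165,12)
    P=np.array([[Dc+[ri*np.cos(FY-a),ri*np.sin(FY-a),0] for ri in r] for a in al]).reshape(-1,3)
    uv=proj(c,P).astype(np.float32); v=cv2.remap(g,uv[:,0].reshape(360,12),uv[:,1].reshape(360,12),cv2.INTER_CUBIC)
    m=v.mean(1); base=np.median(m); k=int(np.argmin(m)); w=np.arange(k-8,k+9); wt=np.clip(base-m[w%360],0,None)
    return np.radians((w*wt).sum()/wt.sum())%(2*np.pi), base-m[k]
def dialcentre(c,uv0,rad):
    g=c["frame"]; return None
E
python3 - <<'E'
from h import *
c=load("w11");print(proj(c,fx((.084,.04,.135))),proj(c,fx((.055,-.06,.062))),proj(c,fx((.055,-.06,.118))))
for z in (.125,.135): print(z, rz(-FY)@(onz(c,(295.3,63.5),z)-np.r_[FX,0]))
crop("w11",160,10,200,"w11z")
print(dialread(c), dialread(c,onz(c,(295.3,63.5),.135)))
E
```

```text
[[294.17746747  63.65518505]] [[255.87347617 171.8941266 ]] [[255.99659603 185.33937138]]
0.125 [0.08605345 0.04126878 0.125     ]
0.135 [0.08485143 0.04011726 0.135     ]
(np.float64(1.4788425937919936), np.float32(109.45198)) (np.float64(1.5577543566050698), np.float32(113.78468))
```

View pics/w11z.png

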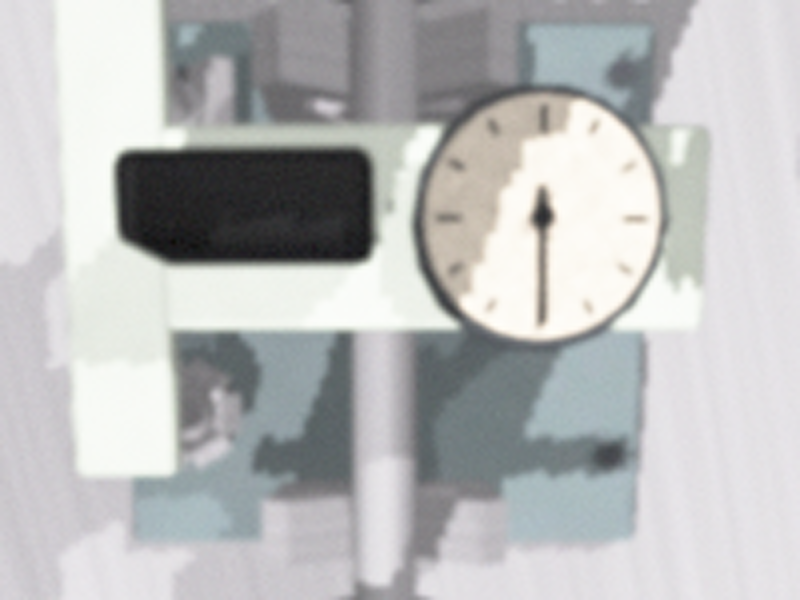

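```bash
cat >> h.py <<'E'
DC=lambda: fx((.0848,.0401,.135))
HUB=lambda: fx((.055,-.06,.062))
def spokept(c,uv):
    "pixel -> (x,z) in hub plane rel axis, mm; angle from up toward +x, deg"
    o,v=ray(c,uv); n=rz(FY)@np.array([0,1,0]); X=o+v*((HUB()-o)@n)/(v@n); d=rz(-FY)@(X-HUB()); return d[0]*1000,d[2]*1000,np.degrees(np.arctan2(d[0],d[2]))
def spokeproj(c,phi,r): 
    d=rz(FY)@np.array([r*np.sin(phi),0,r*np.cos(phi)]); return proj(c,HUB()+d)[0]
E
python3 - <<'E'
from h import *
crop("w11",190,130,130,"w11h");crop("s11",180,155,60,"s11h")
E
```

```text
(no output)
```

View pics/w11h.png

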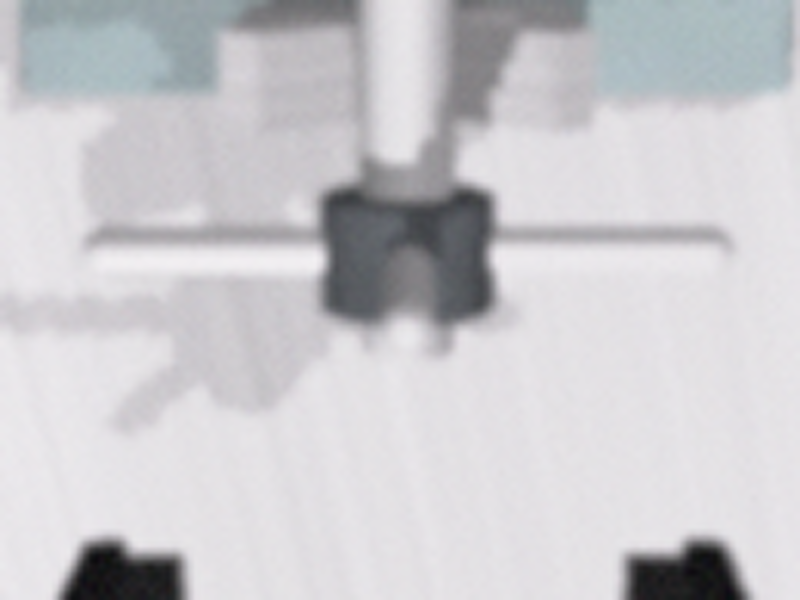

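View pics/s11h.png

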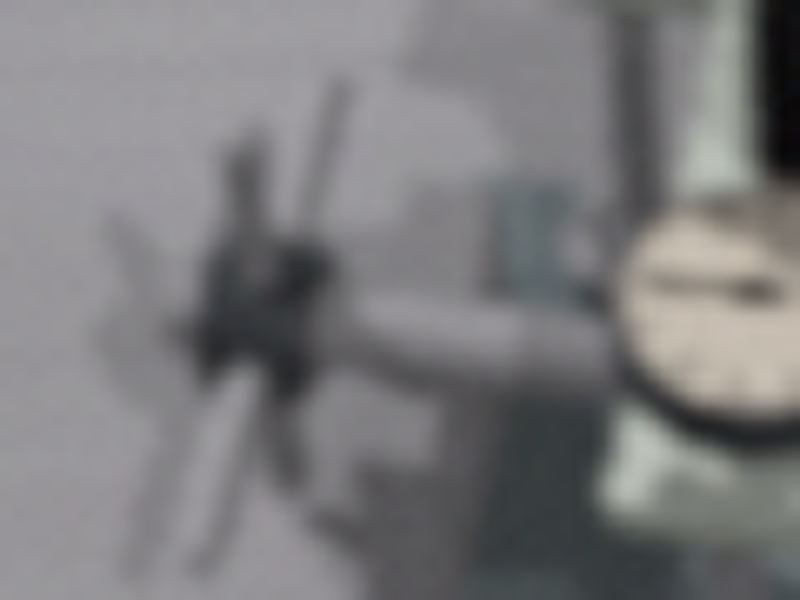

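>>> arm_command(
  commands=[
    [[0,0,0,0,0,0.02,45],[0,0,0,0,0,0.03,45],[0,0,0,0,0,0.03,45],[0,0,0,0,0,0.03,45],[0,0,0,0,0,0.026,45],[0,0,0,0,0,0,45],[0,0,0,0.006,0,0,45],[0,0,0,0.006,0,0,45],[0,0,0,0.006,0,0,45],[0,0,0,0.006,0,0,45],[0,0,0,0,0,0,45]],
  ],
)

```text
time: 18.32
ee_pos: [0.5538, -0.1354, 0.0976]
eef_rot: [0.994, -0.11, 0.0, 0.0]
ft_force: [-0.4, 0.0, -0.4]
width: 0.039
```

Run:
```python
from h import *
s=read_state();print(s["time"],s["ee_pos"],s["ft_force"],s["torque"],s["width"])
c=snap("wrist","w12");snap("scene","s12");print(proj(c,DC()),dialread(c,DC()))
crop("s12",170,130,120,"s12z")
```

```text
18.325 [ 0.55376733 -0.13539555  0.09756386] [-0.39496462  0.01924026 -0.42919923] [-0.10791557  0.0924162   0.0221289 ] 0.039024965405133144
[[272.38684912  14.93812811]] (np.float64(4.173840307115983), np.float32(194.44075))
```

View pics/w12.png

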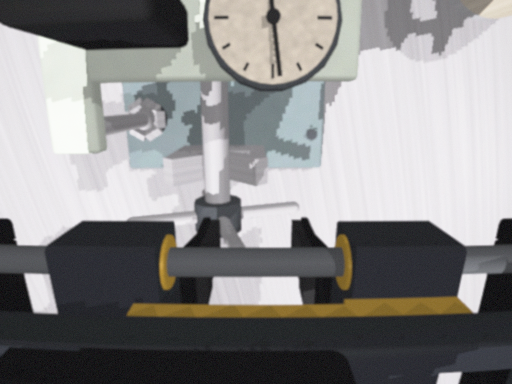

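View pics/s12z.png

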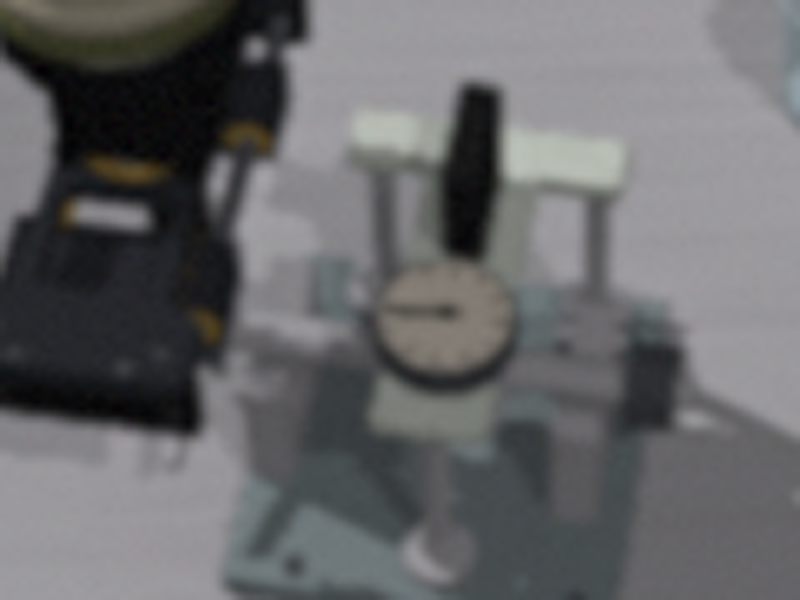

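```bash
sed -i 's/cv2.INTER_CUBIC)\n    m=v/X/; s/uv\[:,1\].reshape(360,12),cv2.INTER_CUBIC)/uv[:,1].reshape(360,12),cv2.INTER_CUBIC,borderMode=cv2.BORDER_CONSTANT,borderValue=255)/' h.py
python3 - <<'E'
from h import *
c=load("w12"); print(dialread(c,DC())); print(dialread(load("w11"),DC()))
E
```

```text
(np.float64(1.442126623313), np.float32(156.1565))
(np.float64(1.5538434390329907), np.float32(114.1613))
```

>>> arm_command(
  commands=[
    [[0,0,0,0.006,0,0,45],[0,0,0,0.006,0,0,45],[0,0,0,0.006,0,0,45],[0,0,0,0.007,0,0,45],[0,0,0,0,0,0,45]],
  ],
)

```text
time: 19.05
ee_pos: [0.5784, -0.1409, 0.0976]
eef_rot: [0.994, -0.11, 0.0, 0.0]
ft_force: [0.4, 0.2, -0.4]
width: 0.0389
```

Run:
```python
from h import *
s=read_state();print(s["time"],s["ee_pos"],s["ft_force"],s["torque"],s["width"]); print("TCP in fixture rel hub",(rz(-FY)@(s["ee_pos"]-HUB())*1000).round(1))
c=snap("wrist","w13");print(proj(c,DC()),dialread(c,DC()))
```

```text
19.05 [ 0.57842814 -0.14092432  0.0976008 ] [ 0.37958753  0.21594444 -0.35972246] [-0.11495452  0.04278373 -0.03087244] 0.03890544720545251
TCP in fixture rel hub [49.5 -1.4 35.6]
[[198.20875209  15.28233558]] (np.float64(1.5690858801247087), np.float32(207.53772))
```

View pics/w13.png

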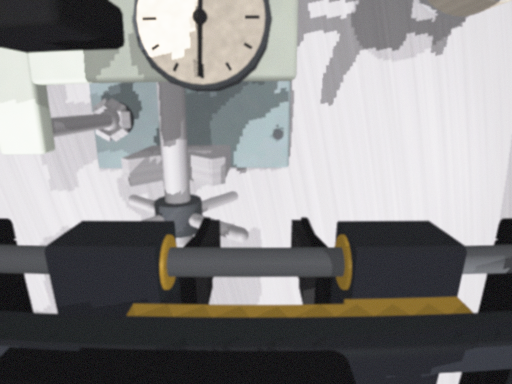

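Run:
```python
from h import *
crop("w13",110,170,150,"w13h")
c=load("w13")
for p in [(0,56),(20,56),(40,56),(45,56),(50,56),(55,56),(60,56)]: print(p,spokeproj(c,np.radians(p[0]),.056).round(1),spokeproj(c,np.radians(p[0]-90),.056).round(1),spokeproj(c,np.radians(p[0]+90),.056).round(1))
```

```text
(0, 56) [151.6 258.5] [ 93.9 216.8] [266.1 217. ]
(20, 56) [193.1 255.4] [ 83.9 228.1] [260.4 207.4]
(40, 56) [229.7 246.6] [ 85.3 240.1] [247.  200.2]
(45, 56) [237.1 243.8] [ 87.9 243. ] [242.8 198.8]
(50, 56) [243.7 240.8] [ 91.4 245.8] [238.3 197.5]
(55, 56) [249.4 237.8] [ 95.9 248.4] [233.5 196.4]
(60, 56) [254.3 234.7] [101.3 250.8] [228.5 195.4]
```

View pics/w13h.png

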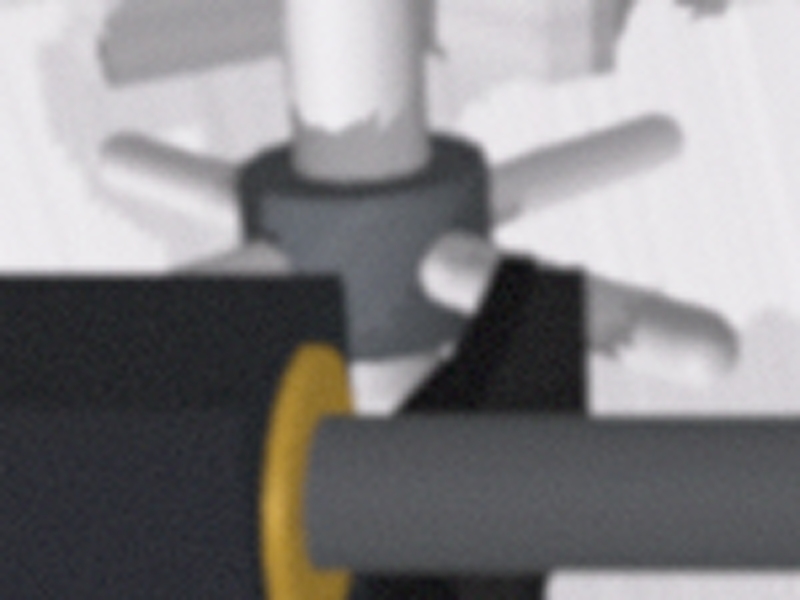

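>>> arm_command(
  commands=[
    [[0,0,0,0,0,-0.02,45],[0,0,0,0,0,-0.025,45],[0,0,0,-0.038,0,0,45],[0,0,0,-0.038,0,0,45],[0,0,0,0,0,0,45],[0,0,0,0,0,0.025,45],[0,0,0,0,0,0.02,45],[0,0,0,0,0,0,45],[0,0,0,0.006,0,0,45],[0,0,0,0.007,0,0,45],[0,0,0,0.007,0,0,45],[0,0,0,0.007,0,0,45],[0,0,0,0.007,0,0,45],[0,0,0,0.007,0,0,45],[0,0,0,0,0,0,45]],
  ],
)

```text
time: 20.98
ee_pos: [0.5441, -0.1332, 0.0975]
eef_rot: [0.994, -0.11, 0.0, 0.0]
ft_force: [-0.4, 0.2, -0.1]
width: 0.039
```

Run:
```python
from h import *
s=read_state();print(s["time"],s["ee_pos"],s["ft_force"],s["torque"],s["width"]); print("TCP in fixture rel hub",(rz(-FY)@(s["ee_pos"]-HUB())*1000).round(1))
c=snap("wrist","w14");print(proj(c,DC()),dialread(c,DC()))
```

```text
20.975 [ 0.54413461 -0.13322685  0.0974735 ] [-0.41650926  0.16032416 -0.14471946] [-0.07629122  0.1005071   0.01721337] 0.03901854062191978
TCP in fixture rel hub [14.4 -1.3 35.5]
[[301.41765691  15.05002999]] (np.float64(2.215723616494222), np.float32(155.89902))
```

View pics/w14.png

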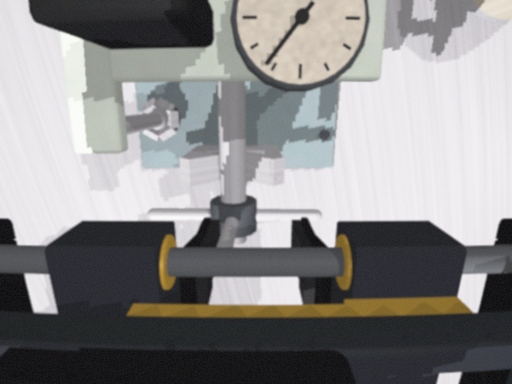

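>>> arm_command(
  commands=[
    [[0,0,0,0.006,0,0,45],[0,0,0,0.006,0,0,45],[0,0,0,0.006,0,0,45],[0,0,0,0.006,0,0,45],[0,0,0,0.006,0,0,45],[0,0,0,0.006,0,0,45],[0,0,0,0,0,0,45]],
  ],
)

```text
time: 21.9
ee_pos: [0.5795, -0.1412, 0.0977]
eef_rot: [0.994, -0.11, 0.001, 0.0]
ft_force: [-0.8, 0.1, -0.3]
width: 0.0392
```

Run:
```python
from h import *
s=read_state();print(s["time"],s["ee_pos"],s["ft_force"],s["torque"],s["width"]); print("TCP in fixture rel hub",(rz(-FY)@(s["ee_pos"]-HUB())*1000).round(1))
c=snap("wrist","w15");print(proj(c,DC()),dialread(c,DC()))
```

```text
21.9 [ 0.57952543 -0.14122687  0.09770183] [-0.7960968   0.13099254 -0.34371821] [-0.07340303  0.07219346  0.00148108] 0.03923120840451672
TCP in fixture rel hub [50.7 -1.5 35.7]
[[194.95492573  15.31078696]] (np.float64(3.5714650311776723), np.float32(118.42266))
```

View pics/w15.png

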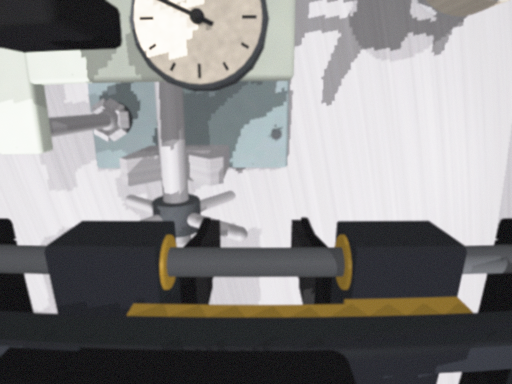

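>>> arm_command(
  commands=[
    [[0,0,0,0,0,-0.02,45],[0,0,0,0,0,-0.025,45],[0,0,0,-0.0385,0,0,45],[0,0,0,-0.0385,0,0,45],[0,0,0,0,0,0,45],[0,0,0,0,0,0.025,45],[0,0,0,0,0,0.02,45],[0,0,0,0,0,0,45],[0,0,0,0.006,0,0,45],[0,0,0,0.007,0,0,45],[0,0,0,0.007,0,0,45],[0,0,0,0.007,0,0,45],[0,0,0,0.007,0,0,45],[0,0,0,0.007,0,0,45],[0,0,0,0,0,-0.02,45],[0,0,0,0,0,-0.05,45],[0,0,0,0,0,0,45],[0,0,0,0,0,0,45]],
  ],
)

```text
time: 24.2
ee_pos: [0.5438, -0.1329, 0.1673]
eef_rot: [0.994, -0.11, 0.0, -0.0]
ft_force: [-0.7, 0.5, -0.0]
width: 0.039
```

Run:
```python
from h import *
s=read_state();print(s["time"],s["ee_pos"],s["ft_force"],s["torque"],s["width"]); print("TCP in fixture rel hub",(rz(-FY)@(s["ee_pos"]-HUB())*1000).round(1))
c=snap("wrist","w16");print(proj(c,DC()),dialread(c,DC()))
crop("w16",190,140,130,"w16h")
```

```text
24.2 [ 0.54381676 -0.13294564  0.16733929] [-0.70173341  0.53560844 -0.01563567] [-0.09611529  0.07721199  0.05709225] 0.03902664154457111
TCP in fixture rel hub [ 14.   -1.1 105.3]
[[284.28480247  49.14021669]] (np.float64(4.183106040602268), np.float32(124.38969))
```

View pics/w16.png

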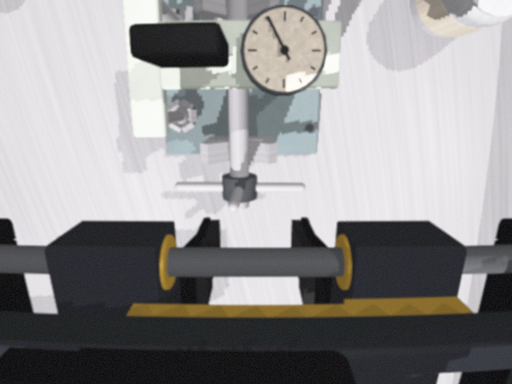

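View pics/w16h.png

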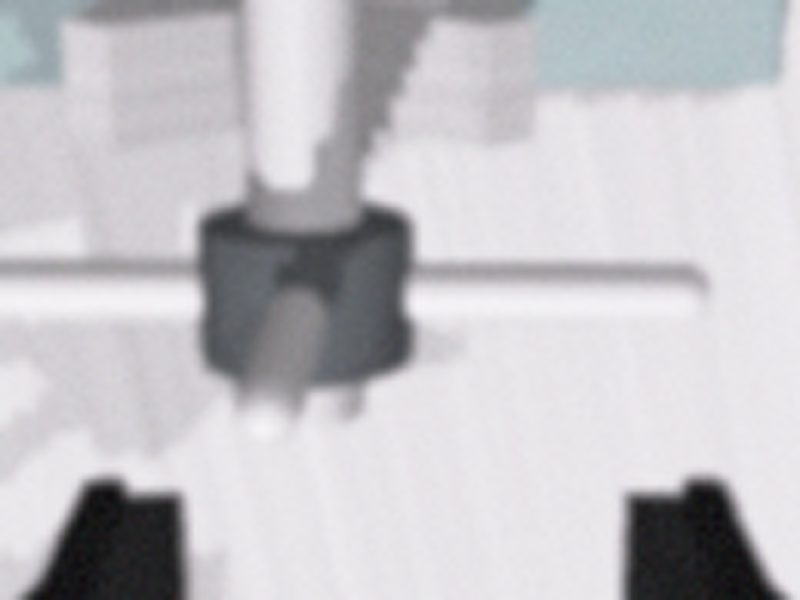

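>>> arm_command(
  commands=[
    [[0,0,0,0,0,0.04,45],[0,0,0,0,0,0.03,45],[0,0,0,0,0,0,45],[0,0,0,0.005,0,0,45],[0,0,0,0.005,0,0,45],[0,0,0,0.005,0,0,45],[0,0,0,0,0,0,45],[0,0,0,0,0,-0.02,45],[0,0,0,0,0,-0.05,45],[0,0,0,0,0,0,45],[0,0,0,0,0,0,45]],
  ],
)

```text
time: 25.62
ee_pos: [0.5584, -0.1362, 0.1676]
eef_rot: [0.994, -0.11, 0.0, -0.0]
ft_force: [-0.5, -0.7, -0.5]
width: 0.0389
```

Run:
```python
from h import *
s=read_state();print(s["time"],s["ee_pos"],s["ft_force"]); print("TCP in fixture rel hub",(rz(-FY)@(s["ee_pos"]-HUB())*1000).round(1))
c=snap("wrist","w17");print(proj(c,DC()),dialread(c,DC()))
crop("w17",160,140,130,"w17h")
```

```text
25.625 [ 0.55835463 -0.13618094  0.16755347] [-0.50050744 -0.72260156 -0.5420177 ]
TCP in fixture rel hub [ 28.9  -1.1 105.6]
[[257.39445615  49.09308392]] (np.float64(4.346712423482784), np.float32(124.98637))
```

View pics/w17.png

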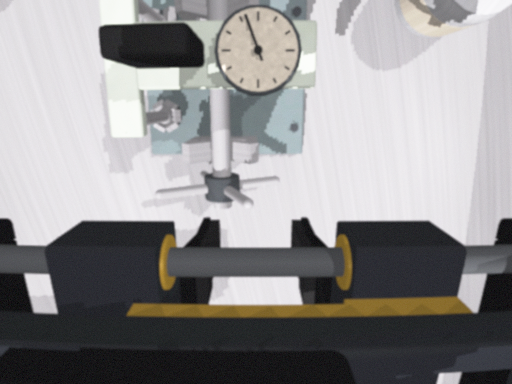

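View pics/w17h.png

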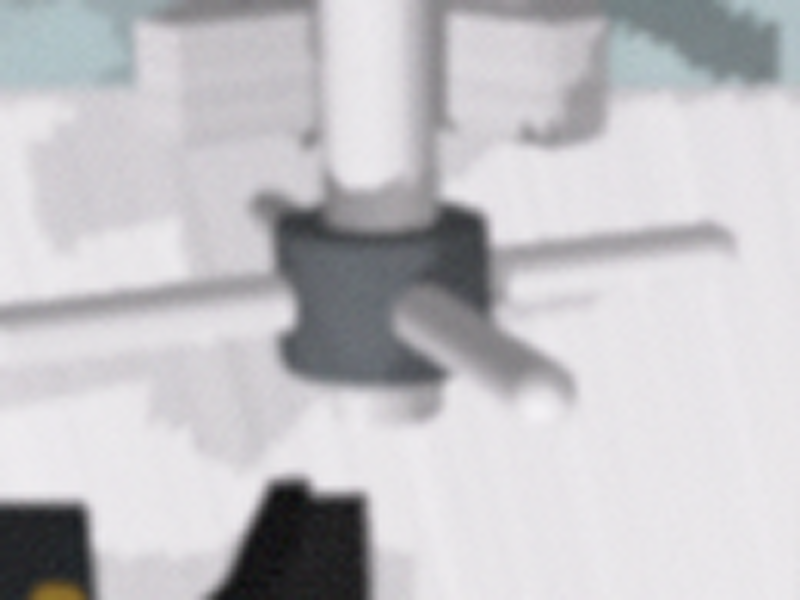

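Run:
```python
from h import *
def fit(fn,pts):
    c=load(fn)
    f=lambda p:np.concatenate([spokeproj(c,np.radians(p[0]+k),.056)+p[1:]-uv for k,uv in pts])
    r=least_squares(f,[0,0,0]);print(fn,r.x.round(2),r.fun.round(1))
U=lambda x0,u,v:((u+.5)/6.154-.5+x0,(v+.5)/6.154-.5+140)
fit("w16",[(0,U(190,266,414)),(90,U(190,704,288)),(-90,(176,186.5))])
fit("w17",[(0,U(160,548,396)),(90,U(160,728,238)),(-90,(158,193))])
```

```text
w16 [-1.82  0.03 -2.68] [ 0.   0.8  1.3  0.1 -1.3 -0.9]
w17 [25.52  0.56 -3.65] [ 1.   0.   1.7 -0.2 -2.8  0.2]
```

>>> arm_command(
  commands=[
    [[0,0,0,0,0,0.04,45],[0,0,0,0,0,0.03,45],[0,0,0,0,0,0,45],[0,0,0,0.006,0,0,45],[0,0,0,0.006,0,0,45],[0,0,0,0.006,0,0,45],[0,0,0,0.005,0,0,45],[0,0,0,0,0,0,45],[0,0,0,0,0,-0.02,45],[0,0,0,0,0,-0.05,45],[0,0,0,0,0,0,45],[0,0,0,0,0,0,45]],
  ],
)

```text
time: 27.18
ee_pos: [0.5808, -0.1413, 0.1684]
eef_rot: [0.994, -0.11, 0.001, -0.0]
ft_force: [-0.3, 0.2, -1.1]
width: 0.0395
```

Run:
```python
from h import *
s=read_state();print(s["time"],s["ee_pos"],s["ft_force"]); print("TCP in fixture rel hub",(rz(-FY)@(s["ee_pos"]-HUB())*1000).round(1))
c=snap("wrist","w18");print(proj(c,DC()),dialread(c,DC()))
crop("w18",140,130,130,"w18h")
```

```text
27.175 [ 0.58077676 -0.14126593  0.16839245] [-0.2777199   0.22857359 -1.14908824]
TCP in fixture rel hub [ 51.9  -1.3 106.4]
[[216.08074692  49.43913185]] (np.float64(4.113049859241441), np.float32(123.58484))
```

View pics/w18.png

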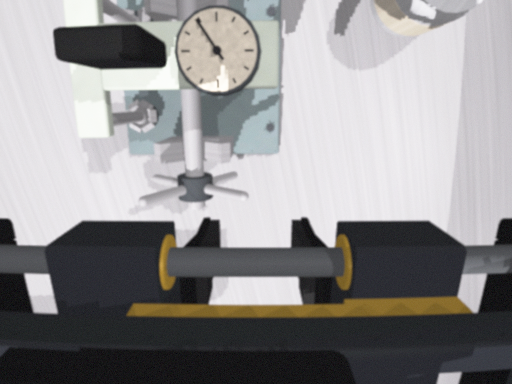

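View pics/w18h.png

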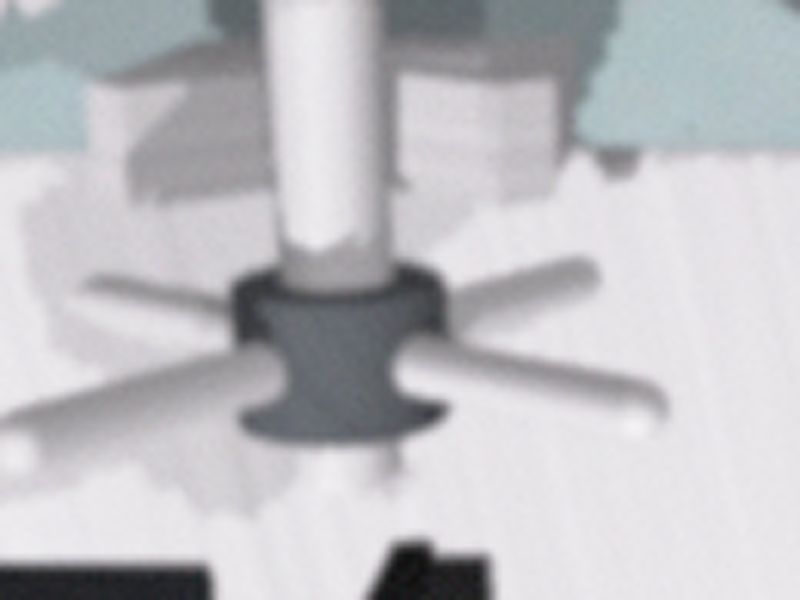

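```bash
cat >> h.py <<'E'
def dialfit(c):
    "refine dial centre: maximise dark-rim / bright-face contrast at circle r=25mm, then read"
    g=cv2.cvtColor(c["frame"],cv2.COLOR_RGB2GRAY); g=cv2.GaussianBlur(g,(3,3),0).astype(np.float32)
    a=np.radians(np.arange(0,360,3)); best=None
    for dx in np.arange(-3,3.01,.25):
        for dy in np.arange(-3,3.01,.25):
            D=DC()+np.array([dx,dy,0])/1000
            for R in (.0245,.025,.0255):
                P=np.array([D+[R*np.cos(t),R*np.sin(t),0] for t in a]); uv=proj(c,P).astype(np.float32)
                ok=(uv[:,1]>1)
                v=cv2.remap(g,uv[:,:1],uv[:,1:],cv2.INTER_LINEAR)[ok,0].mean()
                if best is None or v<best[0]: best=(v,D,R,dx,dy)
    return dialread(c,best[1]),best[2:],best[0]
def fitspk(fn,pts):
    c=load(fn)
    f=lambda p:np.concatenate([spokeproj(c,np.radians(p[0]+k),.056)+p[1:]-uv for k,uv in pts])
    r=least_squares(f,[20,0,0]);return r.x.round(2),r.fun.round(1)
E
python3 - <<'E'
from h import *
for n in ("w11","w16","w17","w18"): print(n,dialfit(load(n)))
U=lambda u,v:((u+.5)/6.154-.5+140,(v+.5)/6.154-.5+130)
print(fitspk("w18",[(0,U(645,402)),(90,U(585,268)),(-90,U(12,445)),(180,U(85,285))]))
E
```

```text
w11 ((np.float64(1.6193348397332674), np.float32(109.46677)), (0.0245, np.float64(0.5), np.float64(-1.25)), np.float32(144.946))
w16 ((np.float64(4.331806071847215), np.float32(110.02098)), (0.0245, np.float64(-1.75), np.float64(0.25)), np.float32(129.36952))
w17 ((np.float64(4.482433800746948), np.float32(106.56625)), (0.0245, np.float64(-1.5), np.float64(-0.25)), np.float32(130.56111))
w18 ((np.float64(4.224426157284304), np.float32(110.98396)), (0.0245, np.float64(-1.0), np.float64(-0.75)), np.float32(130.45596))
(array([55.19, -0.77, -3.64]), array([ 2.8,  0.8,  0.2, -0.6, -2.6, -0.3, -0.4,  0.2]))
```

```bash
cat >> h.py <<'E'
def dialline(c,save=None):
    g=cv2.cvtColor(c["frame"],cv2.COLOR_RGB2GRAY)
    n=200; ii=(np.arange(n)-n/2)*.25e-3
    # patch: +col = bridge x, +row = -bridge y
    X,Y=np.meshgrid(ii,-ii); Q=np.stack([X,Y,0*X],-1).reshape(-1,3)@rz(FY).T+DC()
    uv=proj(c,Q).astype(np.float32).reshape(n,n,2); p=cv2.remap(g,uv[...,0],uv[...,1],cv2.INTER_CUBIC,borderMode=cv2.BORDER_CONSTANT,borderValue=255)
    if save: cv2.imwrite(f"pics/{save}.png",cv2.resize(p,None,fx=3,fy=3))
    med=cv2.morphologyEx(p,cv2.MORPH_CLOSE,np.ones((21,21),np.uint8)).astype(float)
    d=med-p.astype(float); r=np.hypot(X,Y); m=(d>.3*d[r<.017].max())&(r<.0175)
    k,lab=cv2.connectedComponents(m.astype(np.uint8)); l=max(range(1,k),key=lambda q:(lab==q).sum()); ys,xs=np.nonzero(lab==l)
    w=d[ys,xs]; P=np.stack([xs,ys],1).astype(float); mu=(P*w[:,None]).sum(0)/w.sum(); e,V=np.linalg.eigh(((P-mu)*w[:,None]).T@(P-mu)); v=V[:,1]
    t=(P-mu)@v; 
    if -t.min()>t.max(): v=-v
    # long thin side is pointer
    return np.arctan2(v[1],v[0])%(2*np.pi), mu, len(xs)
E
python3 - <<'E'
from h import *
for n in ("w11","w16","w17","w18"): print(n,dialline(load(n),"d_"+n))
import cv2
cv2.imwrite("pics/dd.png",np.hstack([cv2.resize(cv2.imread(f"pics/d_{n}.png"),(260,260)) for n in ("w16","w17","w18")]))
E
```

```text
w11 (np.float64(1.5476186380685184), array([100.03859008, 114.97948258]), 838)
w16 (np.float64(4.210521909108358), array([89.49040544, 83.2706068 ]), 1034)
w17 (np.float64(4.351989775015642), array([93.42673091, 82.94871271]), 977)
w18 (np.float64(4.123340654370112), array([89.16125365, 84.30436797]), 1026)
```

View pics/dd.png

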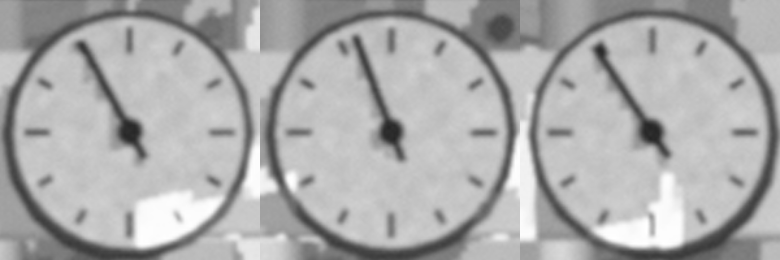

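>>> arm_command(
  commands=[
    [[0,0,0,0,0,0.04,45],[0,0,0,0,0,0.03,45],[0,0,0,0,0,0,45],[0,0,0,-0.007,0,0,45],[0,0,0,-0.007,0,0,45],[0,0,0,-0.006,0,0,45],[0,0,0,-0.006,0,0,45],[0,0,0,-0.006,0,0,45],[0,0,0,-0.006,0,0,45],[0,0,0,-0.005,0,0,45],[0,0,0,0,0,0,45],[0,0,0,0.004,0,0,45],[0,0,0,0,0,-0.02,45],[0,0,0,0,0,-0.05,45],[0,0,0,0,0,0,45],[0,0,0,0,0,0,45]],
  ],
)

```text
time: 29.22
ee_pos: [0.5422, -0.1325, 0.1672]
eef_rot: [0.994, -0.11, -0.0, -0.0]
ft_force: [0.4, -0.5, 0.0]
width: 0.0394
```

Run:
```python
from h import *
s=read_state();print(s["time"],s["ee_pos"],s["ft_force"]); print("TCP in fixture rel hub",(rz(-FY)@(s["ee_pos"]-HUB())*1000).round(1))
c=snap("wrist","w19");print(proj(c,DC()),dialread(c,DC()),dialline(c,"d_w19"))
crop("w19",190,140,130,"w19h")
```

```text
29.225 [ 0.54219717 -0.13254595  0.16720973] [ 0.43650951 -0.53143857  0.03892479]
TCP in fixture rel hub [ 12.3  -1.1 105.2]
[[287.33402205  49.17399854]] (np.float64(4.229868537536562), np.float32(127.036736)) (np.float64(4.242101903464025), array([91.05453097, 84.13487961]), 1064)
```

View pics/w19.png

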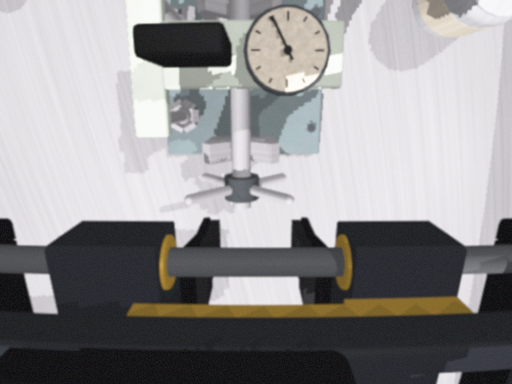

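View pics/w19h.png

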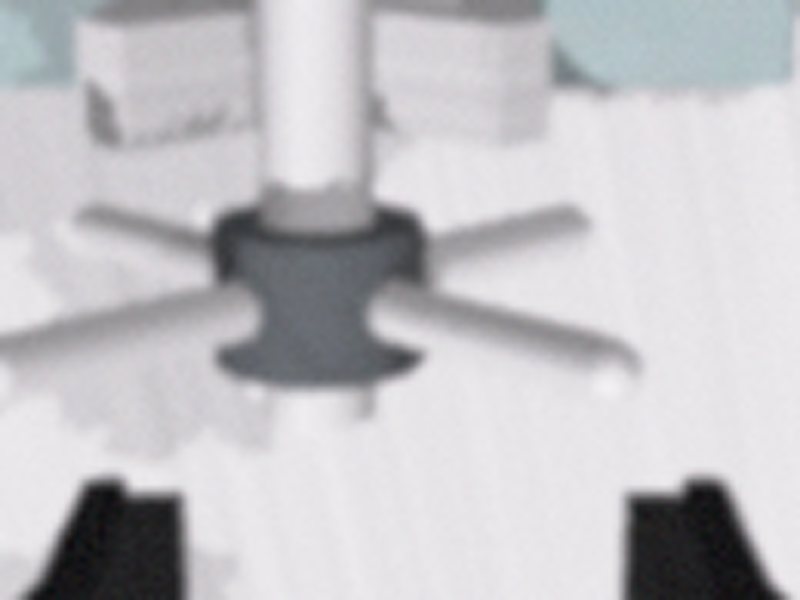

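Run:
```python
from h import *
U=lambda u,v:((u+.5)/6.154-.5+190,(v+.5)/6.154-.5+140)
print(fitspk("w19",[(0,U(617,368)),(90,U(575,220)),(-90,(188,201)),(180,U(78,217))]))
c=snap("scene","s19");crop("s19",170,130,120,"s19z")
```

```text
(array([45.19, -0.42, -2.91]), array([ 3.1,  0.6,  0.2, -0.3, -3.1, -0.7, -0.2,  0.4]))
```

View pics/s19z.png

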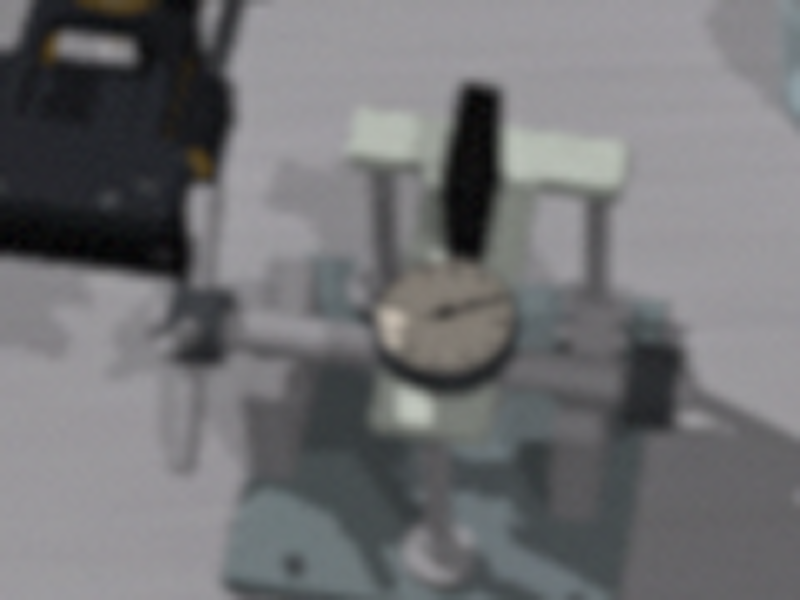

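>>> arm_command(
  commands=[
    [[0,0,0,0.018,0,0,45],[0,0,0,0,0,0,45],[0,0,0,0,0,0.04,45],[0,0,0,0,0,0.037,45],[0,0,0,0,0,0,45],[0,0,0,-0.006,0,0,45],[0,0,0,-0.006,0,0,45],[0,0,0,-0.006,0,0,45],[0,0,0,-0.006,0,0,45],[0,0,0,-0.005,0,0,45],[0,0,0,0,0,0,45]],
  ],
)

```text
time: 30.7
ee_pos: [0.531, -0.1301, 0.0905]
eef_rot: [0.994, -0.11, -0.0, -0.0]
ft_force: [0.2, 0.0, 0.8]
width: 0.0389
```

Run:
```python
from h import *
s=read_state();print(s["time"],s["ee_pos"],s["ft_force"]); print("TCP in fixture rel hub",(rz(-FY)@(s["ee_pos"]-HUB())*1000).round(1))
c=snap("wrist","w20")
```

```text
30.7 [ 0.53103875 -0.13012407  0.09050909] [0.17693455 0.01788247 0.82777933]
TCP in fixture rel hub [ 0.9 -1.2 28.5]
```

View pics/w20.png

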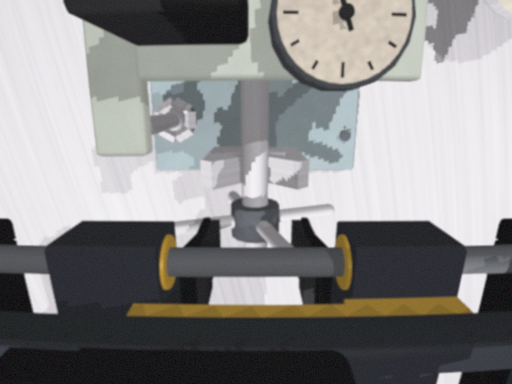

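>>> arm_command(
  commands=[
    [[0,0,0,0.006,0,0,45],[0,0,0,0,0,-0.007,45],[0,0,0,0.006,0,0,45],[0,0,0,0.006,0,0,45],[0,0,0,0.005,0,0,45],[0,0,0,0.004,0,0,45],[0,0,0,0,0,0,45],[0,0,0,0,0,0,45]],
  ],
)

```text
time: 31.75
ee_pos: [0.5582, -0.1364, 0.0975]
eef_rot: [0.994, -0.11, 0.0, -0.0]
ft_force: [-0.4, -0.6, -0.3]
width: 0.0389
```

Run:
```python
from h import *
s=read_state();print(s["time"],s["ee_pos"],s["ft_force"]); print("TCP in fixture rel hub",(rz(-FY)@(s["ee_pos"]-HUB())*1000).round(1))
```

```text
31.75 [ 0.55816679 -0.13636285  0.09750159] [-0.44125426 -0.63848522 -0.30128857]
TCP in fixture rel hub [28.8 -1.4 35.5]
```

>>> arm_command(
  commands=[
    [[0,0,0,-0.001,0,0,45],[0,0,0,0,0,-0.02,45],[0,0,0,0,0,-0.05,45],[0,0,0,0,0,0,45],[0,0,0,0,0,0,45]],
  ],
)

```text
time: 32.38
ee_pos: [0.5571, -0.1359, 0.1674]
eef_rot: [0.994, -0.11, 0.0, -0.0]
ft_force: [-0.4, -0.7, -1.8]
width: 0.0394
```

Run:
```python
from h import *
s=read_state();print(s["time"],s["ee_pos"],s["ft_force"])
c=snap("wrist","w21");print(proj(c,DC()),dialread(c,DC()),dialline(c,"d_w21"))
crop("w21",160,140,130,"w21h")
```

```text
32.375 [ 0.55708033 -0.13593443  0.16736519] [-0.39342764 -0.65353546 -1.78839762]
[[259.77642995  49.06801808]] (np.float64(4.344138477499132), np.float32(123.453476)) (np.float64(4.351578494874893), array([93.32832837, 82.96980726]), 982)
```

View pics/w21.png

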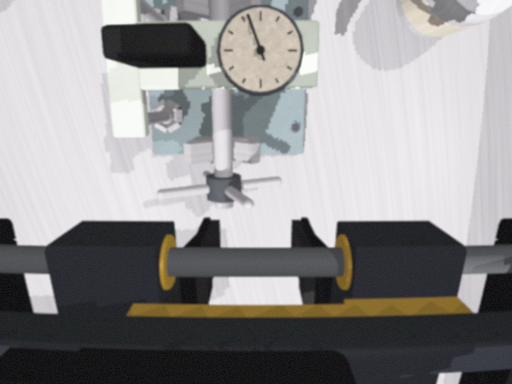

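View pics/w21h.png

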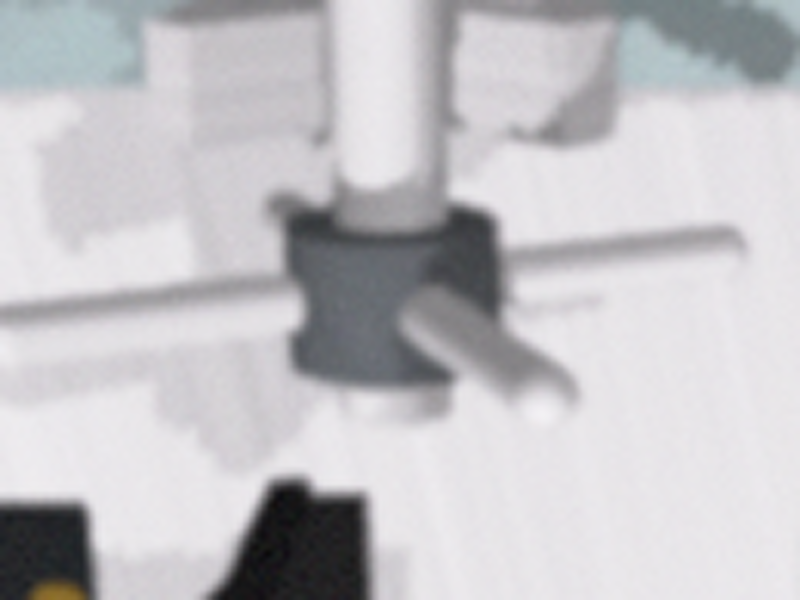

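Run:
```python
from h import *
U=lambda x0,y0,u,v:((u+.5)/6.154-.5+x0,(v+.5)/6.154-.5+y0)
print(fitspk("w21",[(0,U(160,140,550,396)),(90,U(160,140,738,237)),(-90,(160,193))]))
c=load("w11");print(fitspk("w11",[(90,U(190,130,726,252)),(-90,U(190,130,95,252))]))
for n in("w13","w14","w15"):print(n,dialline(load(n)))
ph=np.array([0.5,53,89,143.5,178.2,205.5,235.2,225.2,205.0]);rd=np.array([1.548,1.569,2.216,3.571,4.21,4.352,4.123,4.242,4.3516])
def f(p):
    t=np.radians(ph-p[2]); return p[0]+.6*(p[1]*np.cos(t)+np.sqrt(27**2-(p[1]*np.sin(t))**2)-27)-rd
for sel in (slice(None),slice(4,None)):
    r=least_squares(lambda p:np.r_[f(p)[sel],(p[1]-2.45)*.5],[3,2.5,205]);print(r.x,f(r.x).round(3))
```

```text
(array([24.59,  0.49, -3.83]), array([ 1.3,  0.2,  2. ,  0. , -3.4, -0.2]))
(array([-0.49,  0.34, -1.39]), array([ 1.6,  0. , -1.6, -0. ]))
w13 (np.float64(1.6080943738715912), array([101.05455551, 119.13538478]), 869)
w14 (np.float64(2.2342311031459823), array([ 89.58725951, 114.64384747]), 901)
w15 (np.float64(3.5790136026240424), array([92.74306499, 96.55450076]), 694)
[  2.88830387   2.44733898 203.88726693] [-0.018  0.021 -0.001 -0.007 -0.011  0.004  0.002  0.005  0.005]
[  2.88892562   2.44685955 203.39382761] [-0.022  0.027  0.011  0.004 -0.005  0.004 -0.005  0.001  0.005]
```

The fit puts the peak at 203.5–203.9° and the spindle is at about 204.6°, so it is on the high spot. I'll back away and do the last checks.

>>> arm_command(
  commands=[
    [[0,0,0,0,0,-0.03,45],[0,0,0,0,0,-0.04,45],[0,0,0,0,0.04,-0.02,45],[0,0,0,0,0.04,0,45],[0,0,0,0,0.03,0,45],[0,0,0,0,0,0,45],[0,0,0,0,0,0,45]],
  ],
)

```text
time: 33.3
ee_pos: [0.5332, -0.2425, 0.2566]
eef_rot: [0.994, -0.109, -0.001, -0.0]
ft_force: [0.3, 0.6, 0.1]
width: 0.0391
```

Run:
```python
from h import *
s=read_state();print(s["time"],s["ee_pos"],s["ft_force"])
c=snap("wrist","w22");snap("scene","s22");t=snap("top","t22");print(dialline(c),dialread(c,DC()))
crop("s22",170,130,120,"s22z");crop("t22",215,150,120,"t22z")
# bystander change vs start
for n,b in (("t1","t22"),("s1","s22")):
    A=load(n)["frame"].astype(int);B=load(b)["frame"].astype(int);d=np.abs(A-B).sum(2)
    for nm,P in (("can1",(.73,.1)),):pass
    T=[(218,127,15),(257,128,15),(213,259,15),(358,157,22)] if n=="t1" else [(256,262,18),(305,262,18),(296,136,14),(125,246,28)]
    print([ (d[v-r:v+r,u-r:u+r]>90).mean().round(3) for u,v,r in T])
im=np.hstack([cv2.imread("pics/s1.png"),cv2.imread("pics/s22.png")]);cv2.imwrite("pics/cmp.png",cv2.resize(im,(800,300)))
```

```text
33.3 [ 0.53321694 -0.24250202  0.25657019] [0.27634049 0.64818091 0.08081848]Traceback (most recent call last):
  File "<stdin>", line 3, in <module>
  File "h.py", line 67, in dialline
    k,lab=cv2.connectedComponents(m.astype(np.uint8)); l=max(range(1,k),key=lambda q:(lab==q).sum()); ys,xs=np.nonzero(lab==l)
                                                         ~~~^^^^^^^^^^^^^^^^^^^^^^^^^^^^^^^^^^^^^^^^
ValueError: max() iterable argument is empty
```

View pics/w22.png

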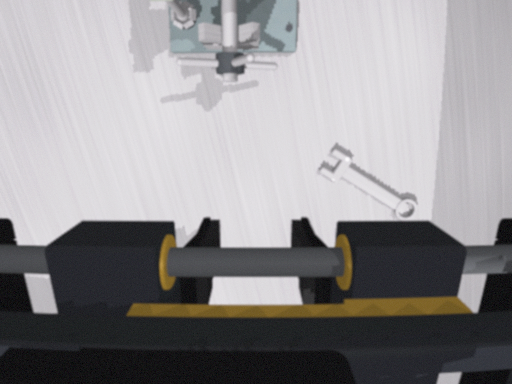

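Run:
```python
from h import *
crop("s22",170,130,120,"s22z");crop("t22",215,150,120,"t22z")
im=np.hstack([cv2.imread("pics/s1.png"),cv2.imread("pics/s22.png")]);cv2.imwrite("pics/cmp.png",cv2.resize(im,(800,300)))
im=np.hstack([cv2.imread("pics/t1.png"),cv2.imread("pics/t22.png")]);cv2.imwrite("pics/cmpt.png",cv2.resize(im,(800,300)))
# foot/deck prediction in top image
print(dialread(load("t22"),DC()),dialread(load("s22"),DC()))
```

```text
(np.float64(4.356567109858268), np.float32(44.76838)) (np.float64(4.381437406494782), np.float32(32.800095))
```

View pics/s22z.png

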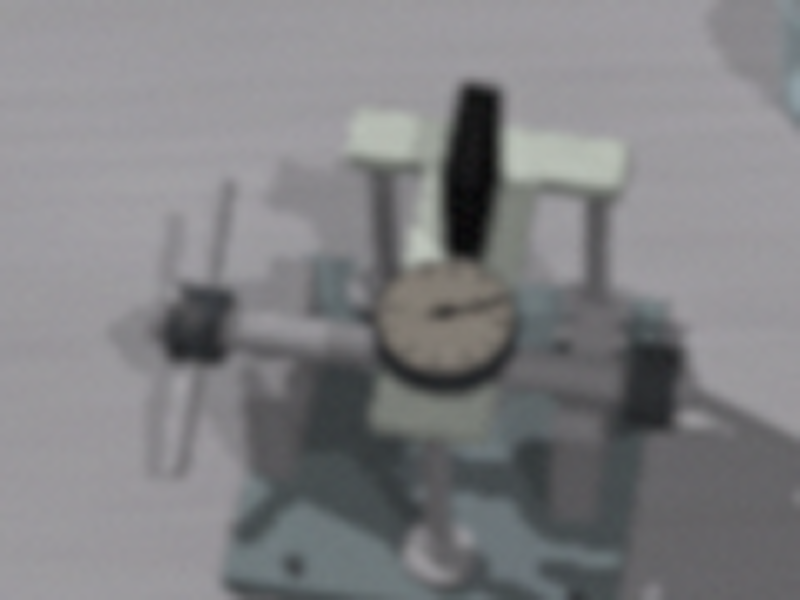

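View pics/t22z.png

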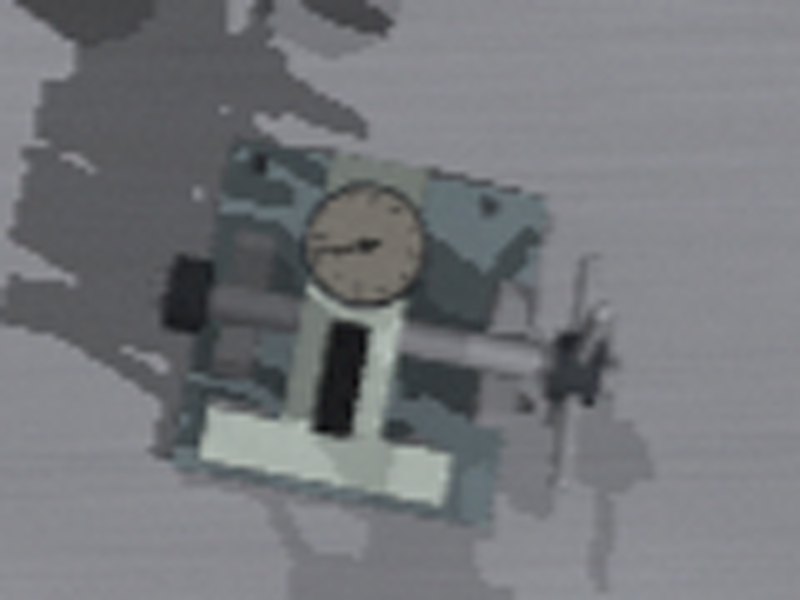

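View pics/cmp.png

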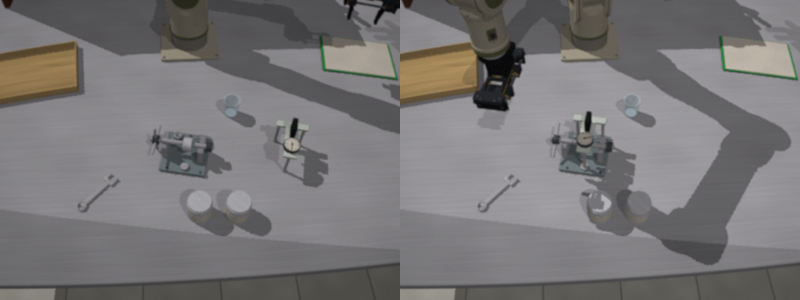

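View pics/cmpt.png

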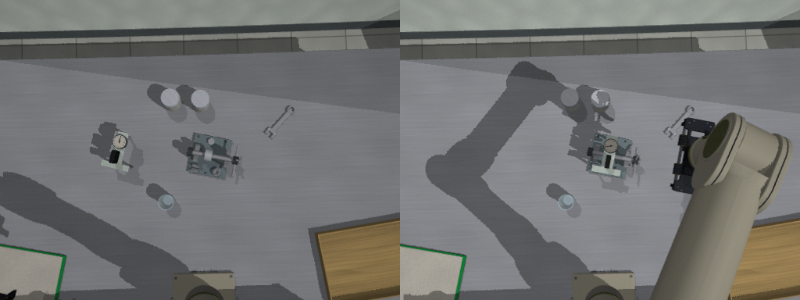

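Run:
```python
from h import *
ims=[]
for n,(u,v) in (("w12",(145,120)),("w14",(155,120)),("w20",(175,120)),("w22",(183,22))):
    im=cv2.imread(f"pics/{n}.png"); p=im[max(0,v-22):max(0,v-22)+44,u-25:u+25]; ims.append(cv2.resize(p,(400,300) if 1 else 0,interpolation=cv2.INTER_CUBIC))
cv2.imwrite("pics/cone.png",np.vstack([np.hstack(ims[:2]),np.hstack(ims[2:])]))
for n in ("w14","w20","w22"):
    c=load(n); print(n,"seat",proj(c,fx((0,0,.027))).round(1))
```

```text
w14 seat [[157.1 119.3]]
w20 seat [[173.8 120. ]]
w22 seat [[182.3  13.8]]
```

View pics/cone.png

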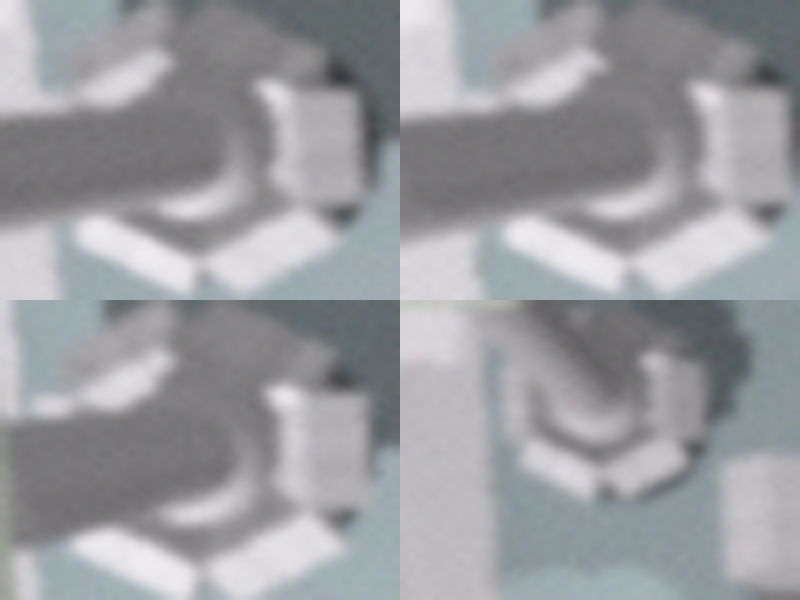

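The cone view shows the ball sitting deep and centred in the hexagon. The top and scene cameras read the dial at 4.36 and 4.38 rad, and the cans, beaker and spanner are where they were. I'm handing in.

```bash
python3 -c "
from bench import *
s=read_state();print(s['time'],s['ft_force'],abs(s['joint_vel']).max());print(close_job())"
```

```text
33.45 [-0.67207043 -0.56436533  0.03403543] 0.005834618252865271
the job is handed in; nothing more can be done
None
```

The bridge is standing in its seats with the gripper clear of it, and the spindle is left with the roller's high spot under the plunger. I handed the job in at 33.5 s of the 72 s.

**Bridge:** I set it down with light contact forces and let go. The tool stood 20 mm higher at release than at pickup, which matches the seat height. In the wrist pictures the cone ball sits deep and central, and in the last clear view just after release the groove ball sits in its slot. The flat foot shows on its pad in the scene camera.

**Spindle:** I turned it about 205° by its spokes in three forward strokes. I went about 30° past the peak, then came back with two pulls and a final push.
- **Lowest and highest reading:** the lowest I actually read was about 1.45 rad. The fitted curve puts the maximum at about 4.36 rad.
- **Final position:** the last close wrist reading was 4.35 rad. By the spoke angles the spindle is about 1° from the fitted peak, which costs almost nothing in reading. At the end the top and scene cameras read 4.36 and 4.38 rad.
- **Position in the Vs:** the spindle still lies in the V-blocks.

**Bystanders:** comparing first and last pictures by eye, the cans, beaker and spanner are where they were. My automatic before-and-after picture check crashed and I did not rerun it.

**What went wrong or disagreed:**
- The first backward pull slid over the spoke tip and turned the spindle only about 10° instead of 30°. I repeated it with the fingers lower.
- The fitted mid-reading is 2.89 rad against a nominal 3.0, about 0.2 mm of plunger travel. I put this down to the "about 2.5 mm" roller offset and dial reading accuracy, but I could not rule out the bridge sitting slightly high.

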